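Deburr the hole of a cast resin ring

ROBOT

A 6-joint arm with a two-finger parallel gripper is mounted at the origin on the work surface. World frame = base frame: x ahead of the robot, y to its left, z up, the work surface at z = 0. Lengths are in m, angles in rad, forces in N, time in s.
With the tool pointing down it reaches from about 0.35 to 0.875 m from the base axis. Payload 4.2 kg.
Tool frame: the origin (TCP) lies on the centre line of the jaws, within the pads' length; the fingertips stand 17 mm ahead of it and the grasp point (between the pads) lies 2 mm behind it (bot.tip_extent is the x of the fingertips in the tool frame, in m); x points along the fingers, z is the direction in which the jaws open and shut, and the axes are right-handed (so a half turn about x gives the same grasp; the last joint's range is limited). The gripper opens to 87 mm and grips with 3 to 60 N. Pads are 19 mm wide; open, the fingers measure 117 mm over their backs; the gripper's body (75 mm by 190 mm) begins 51 mm behind the grasp point.
Start: joints at [-0.944, 0.385, 0.008, 0, -1.194, -0.259], TCP at [0.225, -0.583, 0.24] pointing down, gripper open.
Joint ranges: [-3.14, 3.14], [-1.21, 2.06], [-1.07, 1.41], [-3.16, 2.05], [-2.99, -0.16], [-3.1, 3.1]. Speed limits (rad/s): [2.79, 2.79, 3.14, 3.14, 3.14, 3.14].

INTERFACE

Orientations are given as a rotation vector (axis times angle).
In Python, from station import bot gives the robot as it stands.
- The arm moves only by the tool arm_command, never from a script. Its argument "steps" is a list of rows, each an object with "dr": the turn, a rotation vector about the tool's x, y, z in degrees, a list of three; "travel": the shift along the tool's x, y, z in m, a list of three; "hand": the closure, from 0 (fully open) to 1 (shut). A call has 1 to 5 rows; each row is the pose to reach, as a shift and turn from the pose commanded when the call began, along the tool's axes at that moment; what a row does not reach only later rows make up. A row lasts 1/12 s, in which the tool goes at most 41.7 mm and 7.16 degrees, less where a joint would pass 70% of its speed; a pose out of reach is approached as far as the arm can. A call with a gripper value outside its range is refused whole. The fingers move at their own pace and stop on an object; the grip force is fixed at half the most. Time passes only in rows, so rows that repeat a pose let the fingers close. It gives the time, the measured TCP pose, the force and the opening at its end, in the units of the state.
- bot.get_state(): the state, without advancing time (a new reading comes with each control period).
- bot.snapshot(name): name is "side" or "top" or "wrist"; returns the picture (400x640x3 uint8, red, green, blue); there is no depth.
- bot.get_calibration(name): a dict with "vfov" (degrees; the focal length in pixels is half the picture's height over the tangent of half this angle, whatever the lens; pixels are square), "cx", "cy" (the principal point, pixels), "rvec" (rotation vector, rad) and "tvec" (3), from world to camera coordinates, as OpenCV has them. Camera axes: x right, y down, z forward; pixel columns grow to the right and rows downward; lengths in m; the calibration is good to about 2 mm. A picture is of the moment at which its call begins: read the wrist's pose just before it. get_calibration takes no time and is no camera call; for the wrist camera it gives the pose at the moment of the call.
- bot.sign_off(): hands the job in, once; it reports no verdict.
The state is a dict: "time": time; "joints": joint angles; "joint_vel": joint speeds; "joint_efforts": joint torques, N m; "tool_pos": TCP position; "tool_rot": TCP orientation; "ft_force": force on the tool from outside, world axes, zero at the start; "torque": the same for the moment, N m; "grip_width": finger opening in m.
Only numpy, scipy, OpenCV 4.12 (cv2) and the standard library are available. Lean on these libraries where they do the work, as an engineer would, in place of code of your own. Each camera call takes 0.05 s, during which the arm holds its last target.

TASK

Take the orange-handled deburring tool out of its wooden stand and, with its conical blade in the hole of the teal resin ring, run the blade once counter-clockwise (seen from above) around the hole's upper edge, from the red mark all the way round and back to the mark, keeping it pressed lightly and steadily against the edge. The resin chips if pressed hard, so feel for the edge and keep the force low; then put the tool back upright, fully seated in its stand, and let go, leaving the cup, jar and stir stick where they are.

Things in the scene. Friction and masses are not known exactly. Their poses are not given: they have to be found in the camera images.
- tool: Deburring tool, 108 mm tall, about 0.2 kg, upright (z up) in the stand. Origin: centre of the underside of its black round collar (40 mm diameter, 5 mm thick), which rests on the stand's top. Above it a square orange handle, 26 x 26 mm (faces along the tool's x and y), z = 5 to 70 mm; grip it at z = 30 to 35 mm. Below it a sprung neck (15 mm diameter, to z = -18 mm) carries the blade.
- blade: The tool's steel blade: a cone pointing down, 22 mm diameter at z = -20 mm to 4 mm at the tip, z = -38 mm. Its origin is the tool's; there the sprung neck lets it lean any way, about 4.5 N sideways per mm at mid-cone. It deburrs where the cone's flank bears on the ring's edge with over 1.5 N, its tip 3 to 16 mm below the ring's top (9 mm is good); the ring chips above 8 N.
- tip (a point): Centre of the blade's tip, 38 mm below the tool's origin.
- board: Pale wooden board, 170 x 290 mm, top 32 mm above the table, fixed in a whitish tray 196 x 311 mm. Origin on the table under the marked-out hole centre, z up; the tray reaches 98 mm to +y, 213 mm to -y. Part of it is a teal resin ring bonded on top: outer diameter 114 mm, hole 60 mm, 8 mm thick, top 40 mm above the table; under it an open 70 mm square well, 30 mm deep from the ring's top.
- hole (a point): The marked-out hole centre, at the height of the ring's top; axes as the board's. The ring was placed by hand: the real centre of its hole lies off this point by several mm, up to 5.5 mm along the board's x and up to 5 mm along its y.
- mark (a point): Red dot, 12 mm diameter, on the board beside the ring, 69 mm from the marked-out centre along the board's +x: the place of the hole edge nearest to it is where the circle starts and ends.
- stand: Fixed wooden block, 80 x 80 x 60 mm, origin under its centre, with an upright through hole of 31 mm diameter.
- stand_hole (a point): Centre of the mouth of the stand's hole, on the block's top 60 mm above the table. With the tool seated, the tool's origin lies here to within 5 mm.
- cup: White mixing cup, 80 mm diameter, 95 mm tall, loose; origin under its centre.
- jar: Teal pigment jar with black lid, 56 mm diameter, 70 mm tall, loose; origin under its centre.
- stick: Wooden stir stick, 150 x 18 x 6 mm, lying loose on the table along its x; origin under its centre.
Mind the look-alikes: they are no part of the job. Leave any green or pink look-alike of the tool alone. Of the things that look like the stand, the smaller one is meant.

How it is judged:
On the way, in this order (a step that is already met when the one before it is completed fails the run):
1. blade's flank on the hole's upper edge with more than 1.5 N, at the red mark (x of tip in the frame of hole above 0.0085 m and y of tip in the frame of hole between -0.0085 and 0.0085 m and z of tip in the frame of hole between -0.016 and -0.003 m and horizontal distance between tip and hole below 0.036 m and contact force between blade and board above 1.5 N), for 0.2 s.
2. blade's flank on the hole's upper edge with more than 1.5 N, one eighth round (x of tip in the frame of hole above 0.0085 m and y of tip in the frame of hole above 0.0085 m and z of tip in the frame of hole between -0.016 and -0.003 m and horizontal distance between tip and hole below 0.036 m and contact force between blade and board above 1.5 N), for 0.2 s.
3. blade's flank on the hole's upper edge with more than 1.5 N, a quarter round (x of tip in the frame of hole between -0.0085 and 0.0085 m and y of tip in the frame of hole above 0.0085 m and z of tip in the frame of hole between -0.016 and -0.003 m and horizontal distance between tip and hole below 0.036 m and contact force between blade and board above 1.5 N), for 0.2 s.
4. blade's flank on the hole's upper edge with more than 1.5 N, three eighths round (x of tip in the frame of hole below -0.0085 m and y of tip in the frame of hole above 0.0085 m and z of tip in the frame of hole between -0.016 and -0.003 m and horizontal distance between tip and hole below 0.036 m and contact force between blade and board above 1.5 N), for 0.2 s.
5. blade's flank on the hole's upper edge with more than 1.5 N, half-way round (x of tip in the frame of hole below -0.0085 m and y of tip in the frame of hole between -0.0085 and 0.0085 m and z of tip in the frame of hole between -0.016 and -0.003 m and horizontal distance between tip and hole below 0.036 m and contact force between blade and board above 1.5 N), for 0.2 s.
6. blade's flank on the hole's upper edge with more than 1.5 N, five eighths round (x of tip in the frame of hole below -0.0085 m and y of tip in the frame of hole below -0.0085 m and z of tip in the frame of hole between -0.016 and -0.003 m and horizontal distance between tip and hole below 0.036 m and contact force between blade and board above 1.5 N), for 0.2 s.
7. blade's flank on the hole's upper edge with more than 1.5 N, three quarters round (x of tip in the frame of hole between -0.0085 and 0.0085 m and y of tip in the frame of hole below -0.0085 m and z of tip in the frame of hole between -0.016 and -0.003 m and horizontal distance between tip and hole below 0.036 m and contact force between blade and board above 1.5 N), for 0.2 s.
8. blade's flank on the hole's upper edge with more than 1.5 N, seven eighths round (x of tip in the frame of hole above 0.0085 m and y of tip in the frame of hole below -0.0085 m and z of tip in the frame of hole between -0.016 and -0.003 m and horizontal distance between tip and hole below 0.036 m and contact force between blade and board above 1.5 N), for 0.2 s.
9. blade's flank on the hole's upper edge with more than 1.5 N, back at the red mark, the circle closed (all of step 1), for 0.2 s.
At the end, for the whole second after the job is handed in: The tool stands upright (within 0.08 rad) and at rest in the stand, its collar down on the block (origin within 6 mm sideways and about 3 mm in height of the mouth of the stand's hole), released (horizontal distance between tool and stand_hole below 0.006 m and z of tool in the frame of stand_hole between -0.004 and 0.003 m and angle between tool's own z axis and vertical below 0.08 rad and linear speed of tool below 0.02 m/s and angular speed of tool below 0.2 rad/s); the robot touches nothing.
It fails at once if the blade presses on the ring or board with more than 8 N (chipped) (contact force between blade and board above 8 N).
It fails at once if the mixing cup is moved by more than 20 mm (distance of cup from where it was at the start of the episode above 0.02 m).
It fails at once if the pigment jar is moved by more than 20 mm (distance of jar from where it was at the start of the episode above 0.02 m).
It fails at once if the stir stick is moved by more than 20 mm (distance of stick from where it was at the start of the episode above 0.02 m).
It also fails if it takes over 72 s, if anything falls off the work surface, if the arm or the gripper's body presses on something with over 40 N, if the wrist force passes 120 N, or if a joint passes its speed limit or range.

## Working session

There is one attempt and no reset: what is moved stays moved. The work goes in short steps, Python scripts to look and compute and a tool call to move; the robot and the scene stay as the last step left them, time stands still between calls to the robot, and variables do not carry over. Pictures are saved under pics/ and viewed, and the job is handed in when it is done.

Besides the shell and the picture viewer there is one more tool, called as name([rows], argument=value, ...), one row to a line, values as JSON. arm_command: Moves the arm, as the interface text tells. Its arguments: {"type":"object","properties":{"steps":{"type":"array","items":{"type":"object","properties":{"dr":{"type":"array","items":{"type":"number"}},"travel":{"type":"array","items":{"type":"number"}},"hand":{"type":"number"}}}}},"required":["steps"]}

```bash
mkdir -p pics; ls; python3 - <<'E'
from station import bot
import cv2
print(bot.get_state())
for n in ("side","top","wrist"):
    c=bot.get_calibration(n); print(n,c)
    im=bot.snapshot(n); cv2.imwrite(f"pics/{n}0.png",im[:,:,::-1])
E
```

```text
pics
{'time': 0.0, 'joints': array([-9.44371984e-01,  3.85537353e-01,  6.61412590e-03, -4.96203625e-04,
       -1.19398144e+00, -2.58608150e-01]), 'joint_vel': array([ 1.28911034e-03,  1.80041711e-03, -1.97790778e-03,  3.03335568e-04,
       -1.02947205e-03,  8.51021515e-05]), 'joint_efforts': array([ 8.61834051e-04, -3.90662134e+01,  1.87408715e+01,  4.21999991e+00,
        1.09539740e-02, -1.95947723e-04]), 'tool_pos': array([ 0.22455458, -0.58265852,  0.23846698]), 'tool_rot': array([-1.47272543,  1.01107027,  1.47599905]), 'ft_force': array([-0.13371974, -0.02526345,  0.20427574]), 'torque': array([-0.00606176, -0.00849026,  0.05269506]), 'grip_width': 0.08678392471632539}
side {'vfov': 47.71107038793801, 'cx': 317.6618615917158, 'cy': 196.81158732566905, 'rvec': array([ 0.64962297, -2.54650188,  1.250742  ]), 'tvec': array([0.61806045, 0.16646141, 0.69508294])}
top {'vfov': 49.236568153979064, 'cx': 319.51737816309054, 'cy': 203.6323075183499, 'rvec': array([ 2.01003377, -2.19947109,  0.24279954]), 'tvec': array([0.18447753, 0.60218839, 0.68752552])}
wrist {'vfov': 63.4644817739042, 'cx': 315.8212656763932, 'cy': 197.80464651811002, 'rvec': array([-1.67389357, -2.4354984 , -0.36123883]), 'tvec': array([ 0.62489398, -0.03667406,  0.39240453])}
```

View pics/side0.png

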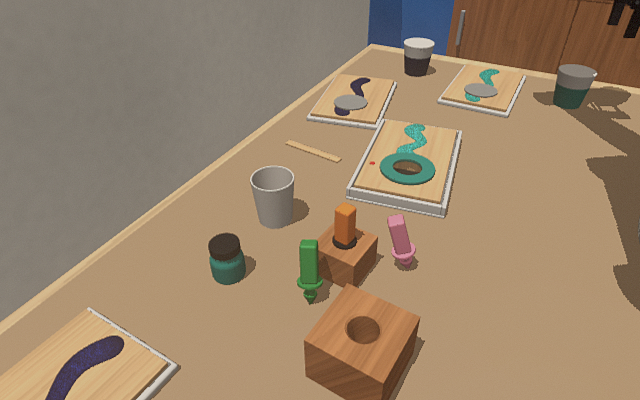

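View pics/top0.png

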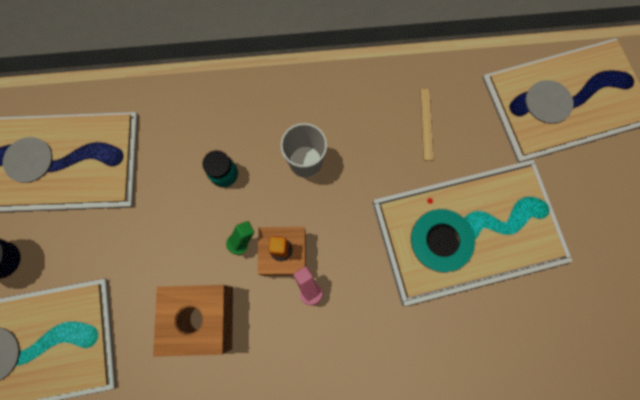

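View pics/wrist0.png

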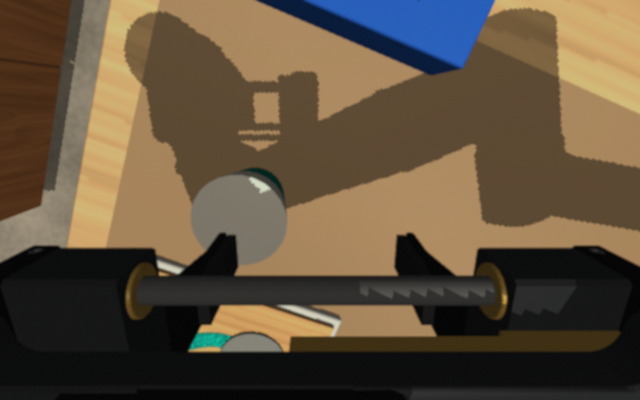

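```bash
cat > h.py <<'E'
import numpy as np, cv2, json
from scipy.spatial.transform import Rotation as R
def K(c):
    f=200/np.tan(np.radians(c["vfov"])/2)
    return np.array([[f,0,c["cx"]],[0,f,c["cy"]],[0,0,1.]])
def ray(c,px):
    Rm=R.from_rotvec(c["rvec"]).as_matrix(); t=np.array(c["tvec"])
    d=Rm.T@np.linalg.solve(K(c),np.array([px[0],px[1],1.]))
    return -Rm.T@t, d/np.linalg.norm(d)
def onz(c,px,z):
    o,d=ray(c,px); return o+d*(z-o[2])/d[2]
def tri(*cp):
    A=np.zeros((3,3));b=np.zeros(3);rs=[ray(c,p) for c,p in cp]
    for o,d in rs:
        P=np.eye(3)-np.outer(d,d);A+=P;b+=P@o
    x=np.linalg.solve(A,b)
    return x,[np.linalg.norm((np.eye(3)-np.outer(d,d))@(x-o)) for o,d in rs]
def proj(c,X):
    return cv2.projectPoints(np.array(X,float).reshape(-1,3),np.array(c["rvec"]),np.array(c["tvec"]),K(c),None)[0].reshape(-1,2)
def crop(src,dst,x0,y0,x1,y1,s):
    im=cv2.imread(src)[y0:y1,x0:x1]; cv2.imwrite(dst,cv2.resize(im,None,fx=s,fy=s,interpolation=cv2.INTER_CUBIC))
E
python3 - <<'E'
from h import *
crop("pics/top0.png","pics/t_a.png",215,200,345,320,5)
crop("pics/side0.png","pics/s_a.png",280,180,430,300,5)
crop("pics/top0.png","pics/t_b.png",365,150,575,310,3.8)
crop("pics/side0.png","pics/s_b.png",340,110,470,220,6)
E
```

```text
(no output)
```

View pics/t_a.png

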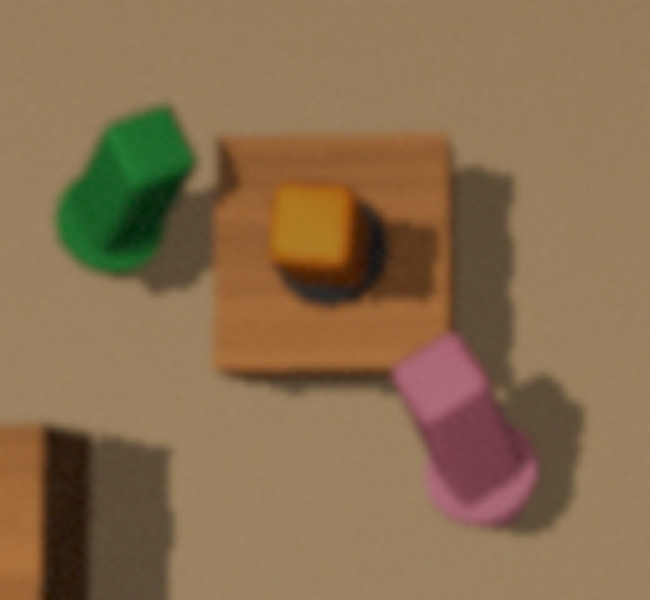

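View pics/s_a.png

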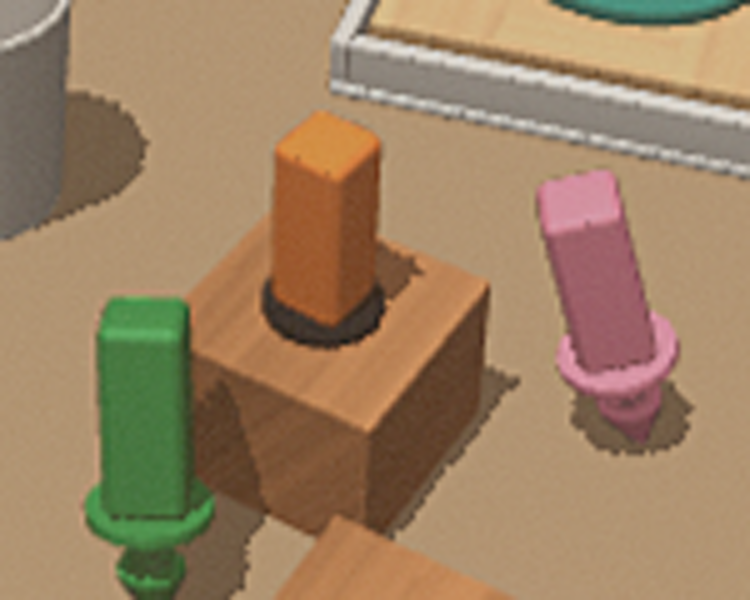

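View pics/t_b.png

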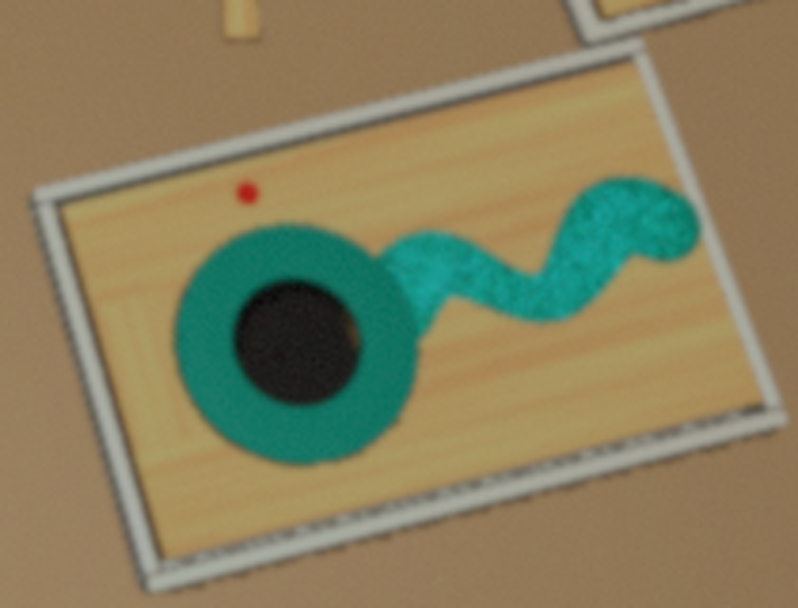

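View pics/s_b.png

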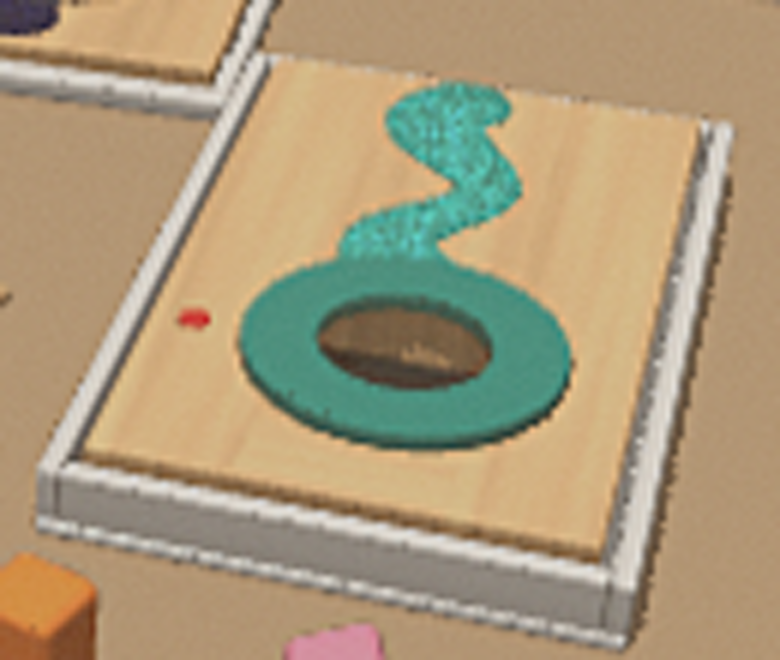

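```bash
python3 - <<'E'
from h import *
from station import bot
T=bot.get_calibration("top");S=bot.get_calibration("side")
np.set_printoptions(precision=4,suppress=True)
ct=lambda u,v:((u+.5)/5-.5+215,(v+.5)/5-.5+200)
cs=lambda u,v:((u+.5)/5-.5+280,(v+.5)/5-.5+180)
bt=lambda u,v:((u+.5)/3.8-.5+365,(v+.5)/3.8-.5+150)
bs=lambda u,v:((u+.5)/6-.5+340,(v+.5)/6-.5+110)
print("cams",ray(T,(320,200))[0],ray(S,(320,200))[0])
print("handle top",tri((T,ct(311,223)),(S,cs(327,147))))
print("stand corner",tri((T,ct(452,370)),(S,cs(488,285))))  # check
for p in [(220,135),(450,135),(452,370),(215,370)]: print(onz(T,ct(*p),.06))
for p in [(488,285),(370,430),(190,350)]: print("s",onz(S,cs(*p),.06))
print("handle corners")
for p in [(275,185),(350,187),(345,262),(272,260)]: print(onz(T,ct(*p),.13))
print("mark",tri((T,bt(247,193)),(S,bs(194,319))),onz(T,bt(247,193),.032),onz(S,bs(194,319),.032))
print("hole",onz(T,bt(297,342),.04),onz(S,bs(405,342),.04))
print("ring",onz(T,bt(297,344),.04),tri((T,bt(297,344)),(S,bs(406,344))))
# tray corners outer; top z?
for p in [(35,192),(640,42),(785,418),(150,588)]: print("tray",onz(T,bt(*p),.04))
for n,p,z in [("greentop",ct(150,140),.1),("pinktop",ct(440,375),.1)]: print(n,onz(T,p,z))
print(tri((T,ct(150,140)),(S,cs(145,315))),tri((T,ct(440,375)),(S,cs(580,198))))
E
```

```text
cams [0.4501 0.1424 0.804 ] [0.3178 0.6898 0.5622]
handle top (array([0.5446, 0.2028, 0.1267]), [np.float64(0.00021781203528059117), np.float64(0.0002178120352806549)])
stand corner (array([0.5012, 0.1652, 0.0579]), [np.float64(0.0013762692412941306), np.float64(0.0013762692412943648)])
[0.587 0.238 0.06 ]
[0.5798 0.1588 0.06  ]
[0.4997 0.1647 0.06  ]
[0.5069 0.2444 0.06  ]
s [0.5018 0.1676 0.06  ]
s [0.5079 0.2446 0.06  ]
s [0.5728 0.2402 0.06  ]
handle corners
[0.5568 0.2129 0.13  ]
[0.5541 0.1896 0.13  ]
[0.5309 0.1928 0.13  ]
[0.5336 0.2153 0.13  ]
mark (array([ 0.6126, -0.0705,  0.0319]), [np.float64(0.00025279733202541153), np.float64(0.00025279733202549447)]) [ 0.6123 -0.0706  0.032 ] [ 0.6127 -0.0703  0.032 ]
hole [ 0.5383 -0.0811  0.04  ] [ 0.5384 -0.0796  0.04  ]
ring [ 0.5373 -0.081   0.04  ] (array([ 0.538 , -0.0814,  0.0381]), [np.float64(0.0004640105384854554), np.float64(0.0004640105384852809)])
tray [0.6201 0.0314 0.04  ]
tray [ 0.6676 -0.2678  0.04  ]
tray [ 0.4835 -0.2983  0.04  ]
tray [0.4342 0.0013 0.04  ]
greentop [0.58   0.2557 0.1   ]
pinktop [0.4958 0.1675 0.1   ]
(array([0.5808, 0.2573, 0.0865]), [np.float64(0.0018337900492366318), np.float64(0.001833790049236739)]) (array([0.4858, 0.165 , 0.1045]), [np.float64(0.009952076972265671), np.float64(0.009952076972265658)])
```

```bash
python3 - <<'E'
from h import *
from station import bot
np.set_printoptions(precision=4,suppress=True)
s=bot.get_state();M=R.from_rotvec(s["tool_rot"]).as_matrix();print(M, s['joints'],bot.tip_extent)
for yaw in (-6,174):
    z=np.array([np.cos(np.radians(yaw)),np.sin(np.radians(yaw)),0]);x=np.array([0,0,-1.])
    D=np.column_stack([x,np.cross(z,x),z]); print(yaw,np.degrees(R.from_matrix(M.T@D).as_rotvec()))
E
```

```text
[[-0.0007 -0.9332 -0.3595]
 [ 0.0015 -0.3595  0.9332]
 [-1.      0.0001  0.0017]] [-0.9444  0.3854  0.007  -0.0003 -1.194  -0.2586] 0.017
-6 [117.0668   0.0531  -0.101 ]
174 [-62.9332   0.0888   0.0466]
```

arm_command([
  {"dr": [-7, 0, 0], "travel": [0, -0.027, 0.029], "hand": 0},
  {"dr": [-14, 0, 0], "travel": [0, -0.054, 0.058], "hand": 0},
  {"dr": [-21, 0, 0], "travel": [0, -0.081, 0.087], "hand": 0},
  {"dr": [-28, 0, 0], "travel": [0, -0.108, 0.116], "hand": 0},
  {"dr": [-35, 0, 0], "travel": [0, -0.135, 0.145], "hand": 0},
])

```text
time: 0.57
tool_pos: [0.2986, -0.3976, 0.2392]
tool_rot: [-1.887, 0.57, 1.888]
ft_force: [1.3, -0.1, -0.0]
grip_width: 0.0867
```

```bash
cat > g.py <<'E'
from h import *
from station import bot
import sys
np.set_printoptions(precision=4,suppress=True)
def go(pos,yaw):
    s=bot.get_state();M=R.from_rotvec(s["tool_rot"]).as_matrix()
    z=np.array([np.cos(np.radians(yaw)),np.sin(np.radians(yaw)),0]);x=np.array([0,0,-1.])
    D=np.column_stack([x,np.cross(z,x),z])
    print("t",s["time"],"pos",s["tool_pos"],"F",s["ft_force"],"w",s["grip_width"],"vel",np.abs(s["joint_vel"]).max())
    print("dr",np.degrees(R.from_matrix(M.T@D).as_rotvec()),"travel",M.T@(np.array(pos)-s["tool_pos"]))
if __name__=="__main__":
    a=list(map(float,sys.argv[1:])); go(a[:3],a[3])
E
python3 g.py .544 .2025 .24 174
```

```text
t 0.5667 pos [ 0.2986 -0.3976  0.2392] F [ 1.3001 -0.1088 -0.0018] w 0.08670645251120362 vel 0.9634702840059877
dr [-27.6252   0.033    0.0185] travel [-0.0006 -0.6356  0.128 ]
```

arm_command([
  {"dr": [-5.5, 0, 0], "travel": [0, -0.039, 0.008], "hand": 0},
  {"dr": [-11, 0, 0], "travel": [0, -0.078, 0.016], "hand": 0},
  {"dr": [-16.5, 0, 0], "travel": [0, -0.117, 0.024], "hand": 0},
  {"dr": [-22, 0, 0], "travel": [0, -0.156, 0.032], "hand": 0},
  {"dr": [-27.6, 0, 0], "travel": [0, -0.195, 0.04], "hand": 0},
])

```text
time: 0.98
tool_pos: [0.3743, -0.2133, 0.2396]
tool_rot: [-2.167, 0.115, 2.167]
ft_force: [0.5, 0.2, 0.2]
grip_width: 0.0868
```

```bash
python3 g.py .544 .2025 .24 174
```

```text
t 0.9833 pos [ 0.3743 -0.2133  0.2396] F [0.5386 0.1698 0.2079] w 0.0868346236485279 vel 1.1605696028301133
dr [-0.0659 -0.0178  0.0044] travel [-0.0003 -0.4314 -0.1248]
```

arm_command([
  {"dr": [0, 0, 0], "travel": [0, -0.039, -0.0113], "hand": 0},
  {"dr": [0, 0, 0], "travel": [0, -0.078, -0.0226], "hand": 0},
  {"dr": [0, 0, 0], "travel": [0, -0.117, -0.0339], "hand": 0},
  {"dr": [0, 0, 0], "travel": [0, -0.156, -0.0452], "hand": 0},
  {"dr": [0, 0, 0], "travel": [0, -0.195, -0.0565], "hand": 0},
])

```text
time: 1.4
tool_pos: [0.4519, -0.0256, 0.2397]
tool_rot: [-2.165, 0.119, 2.164]
ft_force: [0.6, -0.7, 0.3]
grip_width: 0.0869
```

arm_command([
  {"dr": [0, 0, 0], "travel": [0, -0.039, -0.0113], "hand": 0},
  {"dr": [0, 0, 0], "travel": [0, -0.078, -0.0226], "hand": 0},
  {"dr": [0, 0, 0], "travel": [0, -0.117, -0.0339], "hand": 0},
  {"dr": [0, 0, 0], "travel": [0, -0.147, -0.0425], "hand": 0},
  {"dr": [0, 0, 0], "travel": [0, -0.157, -0.0454], "hand": 0},
])

```text
time: 1.82
tool_pos: [0.5156, 0.1272, 0.2389]
tool_rot: [-2.167, 0.116, 2.166]
ft_force: [0.1, -0.3, -0.5]
grip_width: 0.087
```

```bash
python3 g.py .544 .2025 .24 174; python3 - <<'E'
from station import bot
import cv2,pickle
from h import *
c=bot.get_calibration("wrist");im=bot.snapshot("wrist");pickle.dump(c,open("w1.pkl","wb"))
cv2.imwrite("pics/w1.png",im[:,:,::-1])
print(proj(c,[[.544,.2025,.13],[.5383,-.0805,.04]]))
E
```

```text
t 1.8167 pos [0.5156 0.1272 0.2389] F [ 0.1109 -0.3187 -0.4526] w 0.0869701739504827 vel 0.11828796809537125
dr [-0.1225 -0.0211  0.0155] travel [-0.001  -0.0779 -0.0202]
[[294.48554312 283.95696618]
 [267.81067924 -41.88721963]]
```

View pics/w1.png

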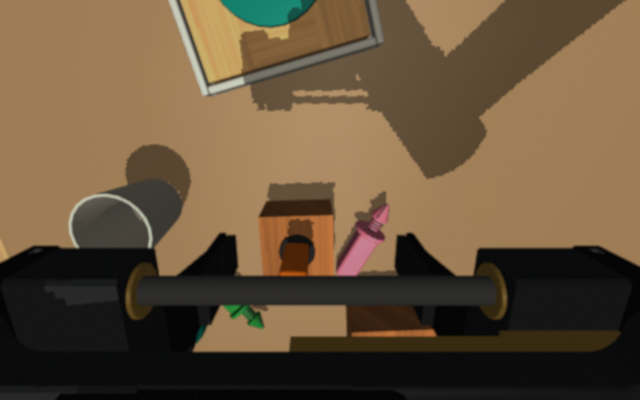

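```bash
python3 - <<'E'
import pickle
from h import *
from station import bot
np.set_printoptions(precision=4,suppress=True)
c=pickle.load(open("w1.pkl","rb"));print(ray(c,(320,200))[0])
crop("pics/w1.png","pics/w1a.png",245,180,405,280,5)
T=bot.get_calibration("top");S=bot.get_calibration("side")
P=proj(c,[[.544,.2025,.065],[.5069,.2444,.06],[.4997,.1647,.06],[.5798,.1588,.06]]);print(P)
E
```

```text
[0.5076 0.0477 0.3855]
[[298.3376 251.5257]
 [335.4563 279.682 ]
 [335.4439 213.3442]
 [260.3335 215.7357]]
```

View pics/w1a.png

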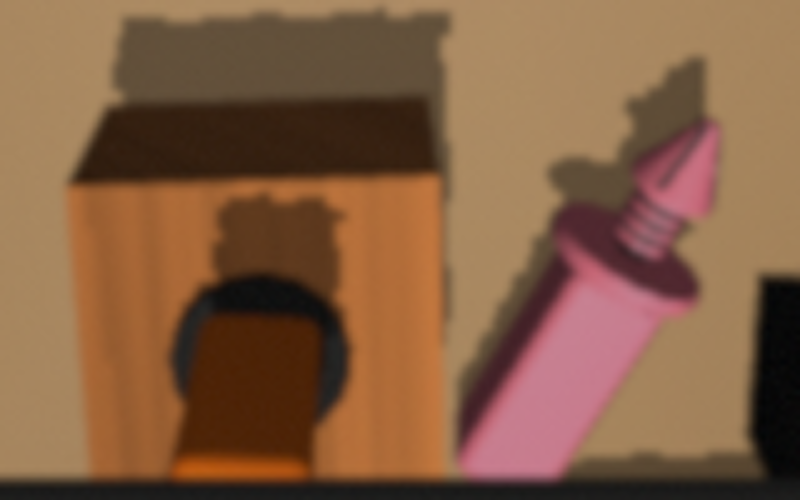

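```bash
python3 g.py .5448 .203 .0905 174
```

```text
t 1.8667 pos [0.5156 0.1269 0.2388] F [1.2587 1.5728 0.4484] w 0.08742880298361297 vel 0.04953374248030216
dr [-0.1218 -0.0013  0.0044] travel [ 0.1483 -0.0787 -0.0209]
```

arm_command([
  {"dr": [0, 0, 0], "travel": [0, -0.039, -0.0105], "hand": 0},
  {"dr": [0, 0, 0], "travel": [0, -0.0787, -0.0209], "hand": 0},
  {"dr": [0, 0, 0], "travel": [0, -0.0787, -0.0209], "hand": 0},
  {"dr": [0, 0, 0], "travel": [0.04, -0.0787, -0.0209], "hand": 0},
  {"dr": [0, 0, 0], "travel": [0.05, -0.0787, -0.0209], "hand": 0},
])

```text
time: 2.28
tool_pos: [0.541, 0.1981, 0.185]
tool_rot: [-2.157, 0.124, 2.174]
ft_force: [-1.4, -0.4, -1.1]
grip_width: 0.0869
```

```bash
python3 g.py .5448 .203 .0905 174; python3 - <<'E'
from station import bot
import cv2
from h import *
for n in("top","side"): cv2.imwrite(f"pics/{n}2.png",bot.snapshot(n)[:,:,::-1])
crop("pics/top2.png","pics/t2a.png",200,180,360,300,5)
crop("pics/side2.png","pics/s2a.png",270,120,430,240,5)
E
```

```text
t 2.2833 pos [0.541  0.1981 0.185 ] F [-1.3818 -0.3656 -1.1319] w 0.08690657131762142 vel 0.18862723104755058
dr [-0.4036  0.4301 -0.1999] travel [ 0.0945 -0.0056 -0.0039]
```

View pics/s2a.png

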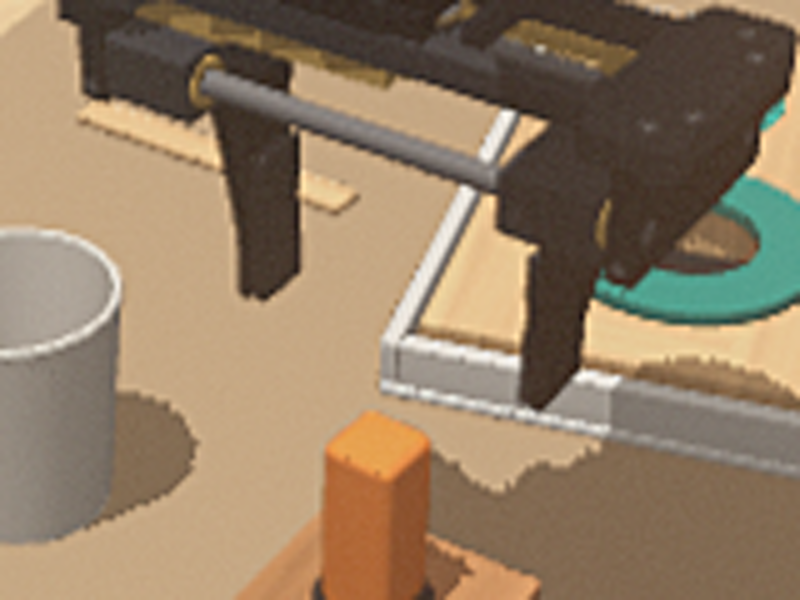

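View pics/t2a.png

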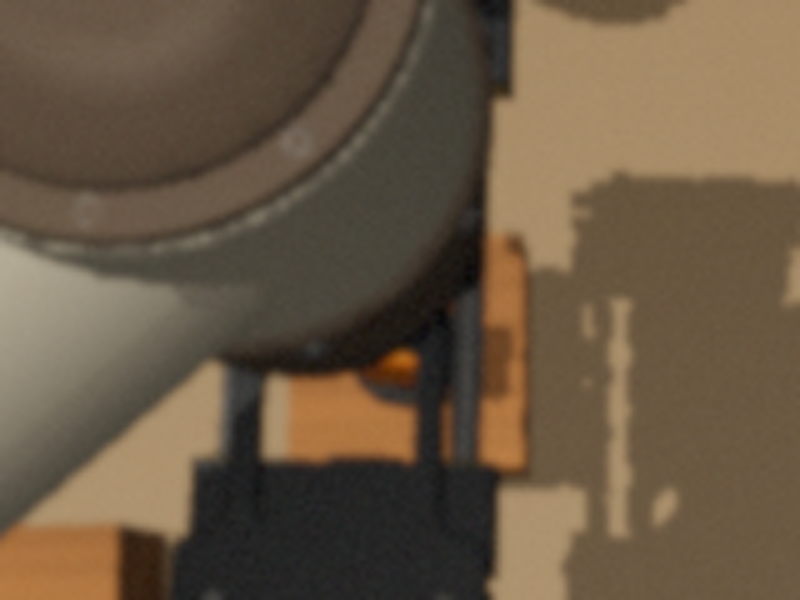

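```bash
python3 g.py .5448 .203 .0905 174
```

```text
t 2.3833 pos [0.5418 0.1975 0.1868] F [-0.1842  0.1846 -0.1593] w 0.08715293652554032 vel 0.07279026550180026
dr [-0.3821  0.3505 -0.2777] travel [ 0.0962 -0.0063 -0.003 ]
```

arm_command([
  {"dr": [-0.4, 0.35, -0.25], "travel": [0, -0.0063, -0.003], "hand": 0},
  {"dr": [-0.4, 0.35, -0.25], "travel": [0.02, -0.0063, -0.003], "hand": 0},
  {"dr": [-0.4, 0.35, -0.25], "travel": [0.035, -0.0063, -0.003], "hand": 0},
  {"dr": [-0.4, 0.35, -0.25], "travel": [0.035, -0.0063, -0.003], "hand": 0},
])

```text
time: 2.72
tool_pos: [0.5468, 0.2047, 0.1537]
tool_rot: [-2.171, 0.11, 2.162]
ft_force: [0.1, -1.2, -0.2]
grip_width: 0.0868
```

```bash
python3 g.py .5448 .203 .0905 174
```

```text
t 2.7167 pos [0.5468 0.2047 0.1537] F [ 0.1102 -1.2401 -0.1569] w 0.08681029956337774 vel 0.04368931231968203
dr [ 0.036  -0.2385  0.1843] travel [0.0632 0.0021 0.0021]
```

arm_command([
  {"dr": [0, 0, 0], "travel": [0, 0, 0], "hand": 0},
  {"dr": [0, 0, 0], "travel": [0, 0, 0], "hand": 0},
  {"dr": [0, 0, 0], "travel": [0, 0, 0], "hand": 0},
])

```text
time: 2.97
tool_pos: [0.5484, 0.2057, 0.1565]
tool_rot: [-2.176, 0.105, 2.155]
ft_force: [-0.7, 0.1, 0.6]
grip_width: 0.0871
```

```bash
python3 g.py .5448 .203 .0905 174
```

```text
t 2.9667 pos [0.5484 0.2057 0.1565] F [-0.6946  0.0747  0.5564] w 0.0870688383386824 vel 0.010208613274138845
dr [ 0.0876 -0.5227  0.3647] travel [0.066  0.0035 0.0039]
```

arm_command([
  {"dr": [0.1, -0.5, 0.35], "travel": [0.01, 0.0035, 0.0039], "hand": 0},
  {"dr": [0.1, -0.5, 0.35], "travel": [0.025, 0.0035, 0.0039], "hand": 0},
  {"dr": [0.1, -0.5, 0.35], "travel": [0.04, 0.0035, 0.0039], "hand": 0},
  {"dr": [0.1, -0.5, 0.35], "travel": [0.045, 0.0035, 0.0039], "hand": 0},
  {"dr": [0.1, -0.5, 0.35], "travel": [0.045, 0.0035, 0.0039], "hand": 0},
])

```text
time: 3.38
tool_pos: [0.5425, 0.2017, 0.108]
tool_rot: [-2.163, 0.118, 2.175]
ft_force: [-0.1, -0.3, 1.4]
grip_width: 0.0873
```

```bash
python3 g.py .5448 .203 .0905 174
```

```text
t 3.3833 pos [0.5425 0.2017 0.108 ] F [-0.0779 -0.2566  1.375 ] w 0.0872692390604943 vel 0.03291437968155887
dr [-0.0393  0.3069 -0.2275] travel [ 0.0175 -0.0016 -0.0022]
```

arm_command([
  {"dr": [0, 0, 0], "travel": [0, 0, 0], "hand": 0},
  {"dr": [0, 0, 0], "travel": [0, 0, 0], "hand": 0},
])

```text
time: 3.55
tool_pos: [0.544, 0.2027, 0.1104]
tool_rot: [-2.167, 0.115, 2.169]
ft_force: [-0.2, 0.1, -0.6]
grip_width: 0.087
```

```bash
python3 g.py .5448 .203 .0905 174
```

```text
t 3.55 pos [0.544  0.2027 0.1104] F [-0.1886  0.1138 -0.58  ] w 0.08700777894202817 vel 0.006660950322624116
dr [-0.0096  0.0688 -0.0554] travel [ 0.0199 -0.0004 -0.0007]
```

arm_command([
  {"dr": [0, 0, 0], "travel": [0, 0, 0], "hand": 0},
  {"dr": [0, 0, 0], "travel": [0, 0, 0], "hand": 0},
])

```text
time: 3.72
tool_pos: [0.5439, 0.2026, 0.1103]
tool_rot: [-2.166, 0.115, 2.169]
ft_force: [0.6, -0.1, -0.5]
grip_width: 0.087
```

```bash
python3 g.py .5448 .203 .0905 174
```

```text
t 3.7167 pos [0.5439 0.2026 0.1103] F [ 0.5805 -0.0628 -0.5481] w 0.08697266669228752 vel 0.002675012061959918
dr [-0.0211  0.0786 -0.0446] travel [ 0.0198 -0.0005 -0.0009]
```

arm_command([
  {"dr": [0, 0.08, 0], "travel": [0.01, -0.0005, -0.0008], "hand": 0},
  {"dr": [0, 0.08, 0], "travel": [0.0198, -0.0005, -0.0008], "hand": 0},
  {"dr": [0, 0.08, 0], "travel": [0.0198, -0.0005, -0.0008], "hand": 0},
  {"dr": [0, 0.08, 0], "travel": [0.0198, -0.0005, -0.0008], "hand": 0},
])

```text
time: 4.05
tool_pos: [0.5436, 0.2023, 0.0884]
tool_rot: [-2.165, 0.118, 2.173]
ft_force: [0.3, 0.1, 1.1]
grip_width: 0.087
```

```bash
python3 g.py .5448 .203 .0905 174; python3 - <<'E'
from station import bot
import cv2
from h import *
cv2.imwrite(f"pics/side3.png",bot.snapshot("side")[:,:,::-1])
crop("pics/side3.png","pics/s3a.png",270,150,430,270,5)
E
```

```text
t 4.05 pos [0.5436 0.2023 0.0884] F [0.2808 0.0625 1.1114] w 0.08695845093638241 vel 0.0209446535591985
dr [-0.0283  0.191  -0.2073] travel [-0.0021 -0.0009 -0.0011]
```

View pics/s3a.png

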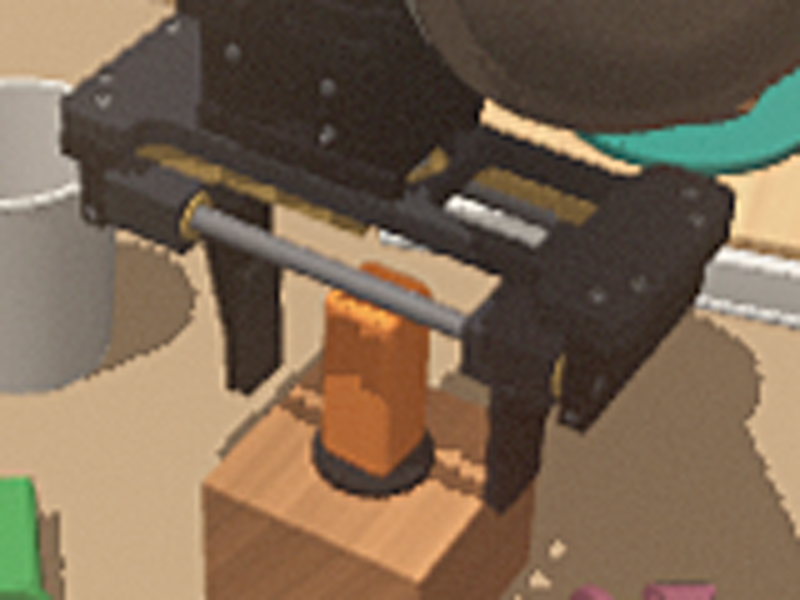

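arm_command([
  {"dr": [0, 0, 0], "travel": [0, 0, 0], "hand": 0.4},
  {"dr": [0, 0, 0], "travel": [0, 0, 0], "hand": 0.6},
  {"dr": [0, 0, 0], "travel": [0, 0, 0], "hand": 1},
  {"dr": [0, 0, 0], "travel": [0, 0, 0], "hand": 1},
  {"dr": [0, 0, 0], "travel": [0, 0, 0], "hand": 1},
])

```text
time: 4.52
tool_pos: [0.5444, 0.2028, 0.09]
tool_rot: [-2.167, 0.116, 2.169]
ft_force: [0.5, -0.2, -0.9]
grip_width: 0.0615
```

```bash
python3 g.py .5448 .203 .0905 174
```

```text
t 4.5167 pos [0.5444 0.2028 0.09  ] F [ 0.493  -0.1637 -0.9182] w 0.06153652463738224 vel 0.0018364829987422963
dr [-0.0277  0.0475 -0.0825] travel [-0.0005 -0.0002 -0.0004]
```

arm_command([
  {"dr": [0, 0, 0], "travel": [0, 0, 0], "hand": 1},
  {"dr": [0, 0, 0], "travel": [0, 0, 0], "hand": 1},
  {"dr": [0, 0, 0], "travel": [0, 0, 0], "hand": 1},
  {"dr": [0, 0, 0], "travel": [0, 0, 0], "hand": 1},
  {"dr": [0, 0, 0], "travel": [0, 0, 0], "hand": 1},
])

```text
time: 4.93
tool_pos: [0.5443, 0.2027, 0.0897]
tool_rot: [-2.167, 0.116, 2.17]
ft_force: [-0.0, -0.3, 0.3]
grip_width: 0.0285
```

arm_command([
  {"dr": [0, 0, 0], "travel": [0, 0, 0], "hand": 1},
  {"dr": [0, 0, 0], "travel": [0, 0, 0], "hand": 1},
  {"dr": [0, 0, 0], "travel": [0, 0, 0], "hand": 1},
  {"dr": [0, 0, 0], "travel": [0, 0, 0], "hand": 1},
  {"dr": [0, 0, 0], "travel": [0, 0, 0], "hand": 1},
])

```text
time: 5.35
tool_pos: [0.5444, 0.2028, 0.0898]
tool_rot: [-2.167, 0.116, 2.169]
ft_force: [0.7, 0.5, -0.3]
grip_width: 0.0263
```

```bash
python3 g.py .5448 .203 .22 174
```

```text
t 5.35 pos [0.5444 0.2028 0.0898] F [ 0.6697  0.4547 -0.3461] w 0.026305718083022178 vel 0.0018741864958252423
dr [-0.0227  0.0553 -0.0929] travel [-0.1302 -0.     -0.0003]
```

arm_command([
  {"dr": [0, 0, 0], "travel": [-0.01, 0, 0], "hand": 1},
  {"dr": [0, 0, 0], "travel": [-0.03, 0, 0], "hand": 1},
  {"dr": [0, 0, 0], "travel": [-0.055, 0, 0], "hand": 1},
  {"dr": [0, 0, 0], "travel": [-0.085, 0, 0], "hand": 1},
  {"dr": [0, 0, 0], "travel": [-0.11, 0, 0], "hand": 1},
])

```text
time: 5.77
tool_pos: [0.5442, 0.2027, 0.2018]
tool_rot: [-2.167, 0.116, 2.169]
ft_force: [0.2, 0.1, -1.5]
grip_width: 0.0262
```

```bash
python3 g.py .5383 -.0805 .20 174; python3 - <<'E'
from station import bot
import cv2
from h import *
for n in("top","side"): cv2.imwrite(f"pics/{n}4.png",bot.snapshot(n)[:,:,::-1])
crop("pics/side4.png","pics/s4a.png",270,120,430,240,5)
E
```

```text
t 5.7667 pos [0.5442 0.2027 0.2018] F [ 0.1886  0.0607 -1.5306] w 0.026236757619657783 vel 0.6656516852879931
dr [-0.0237  0.0622 -0.1042] travel [ 0.0023  0.2823 -0.0238]
```

View pics/s4a.png

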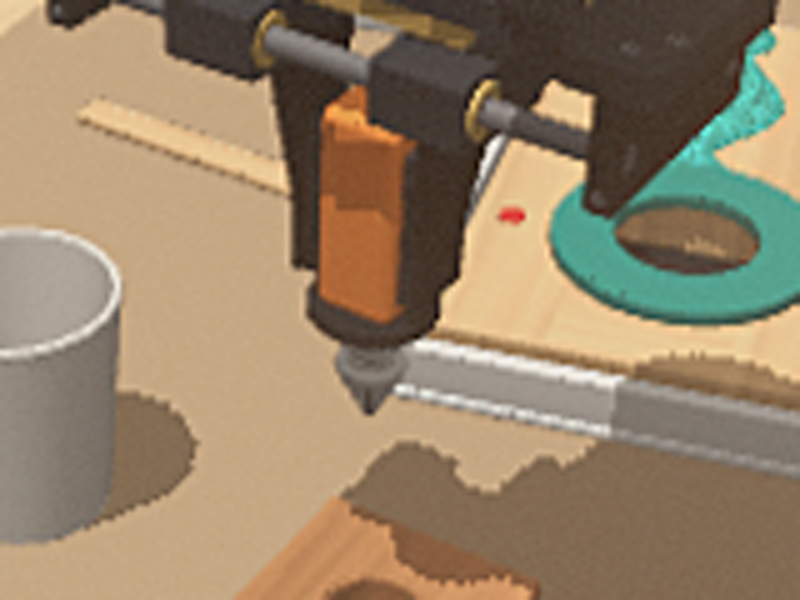

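arm_command([
  {"dr": [0, 0, 0], "travel": [0, 0.025, -0.002], "hand": 1},
  {"dr": [0, 0, 0], "travel": [0, 0.06, -0.005], "hand": 1},
  {"dr": [0, 0, 0], "travel": [0, 0.095, -0.008], "hand": 1},
  {"dr": [0, 0, 0], "travel": [0, 0.13, -0.011], "hand": 1},
  {"dr": [0, 0, 0], "travel": [0, 0.165, -0.0139], "hand": 1},
])

```text
time: 6.28
tool_pos: [0.5397, 0.0359, 0.1993]
tool_rot: [-2.165, 0.116, 2.172]
ft_force: [0.4, 0.4, -0.8]
grip_width: 0.0263
```

arm_command([
  {"dr": [0, 0, 0], "travel": [0, 0.035, -0.003], "hand": 1},
  {"dr": [0, 0, 0], "travel": [0, 0.07, -0.006], "hand": 1},
  {"dr": [0, 0, 0], "travel": [0, 0.1, -0.0085], "hand": 1},
  {"dr": [0, 0, 0], "travel": [0, 0.117, -0.0099], "hand": 1},
  {"dr": [0, 0, 0], "travel": [0, 0.117, -0.0099], "hand": 1},
])

```text
time: 6.7
tool_pos: [0.5371, -0.083, 0.1994]
tool_rot: [-2.162, 0.121, 2.17]
ft_force: [0.4, 0.3, -1.6]
grip_width: 0.0261
```

arm_command([
  {"dr": [0, 0, 0], "travel": [0, 0, 0], "hand": 1},
  {"dr": [0, 0, 0], "travel": [0, 0, 0], "hand": 1},
])

```text
time: 6.87
tool_pos: [0.538, -0.0797, 0.1997]
tool_rot: [-2.165, 0.116, 2.171]
ft_force: [0.3, 0.2, -1.4]
grip_width: 0.026
```

```bash
python3 g.py .5383 -.0805 .13 174; python3 - <<'E'
from station import bot
import cv2,pickle
from h import *
for n in("top","side"): cv2.imwrite(f"pics/{n}5.png",bot.snapshot(n)[:,:,::-1])
c=bot.get_calibration("wrist"); cv2.imwrite("pics/w5.png",bot.snapshot("wrist")[:,:,::-1])
pickle.dump(c,open("w5.pkl","wb"))
crop("pics/side5.png","pics/s5a.png",340,70,470,200,6)
E
```

```text
t 6.8667 pos [ 0.538  -0.0797  0.1997] F [ 0.3491  0.1568 -1.3848] w 0.025986482676287646 vel 0.018401769436780974
dr [-0.0369  0.1397 -0.0915] travel [ 0.0697  0.0007 -0.0005]
```

View pics/s5a.png

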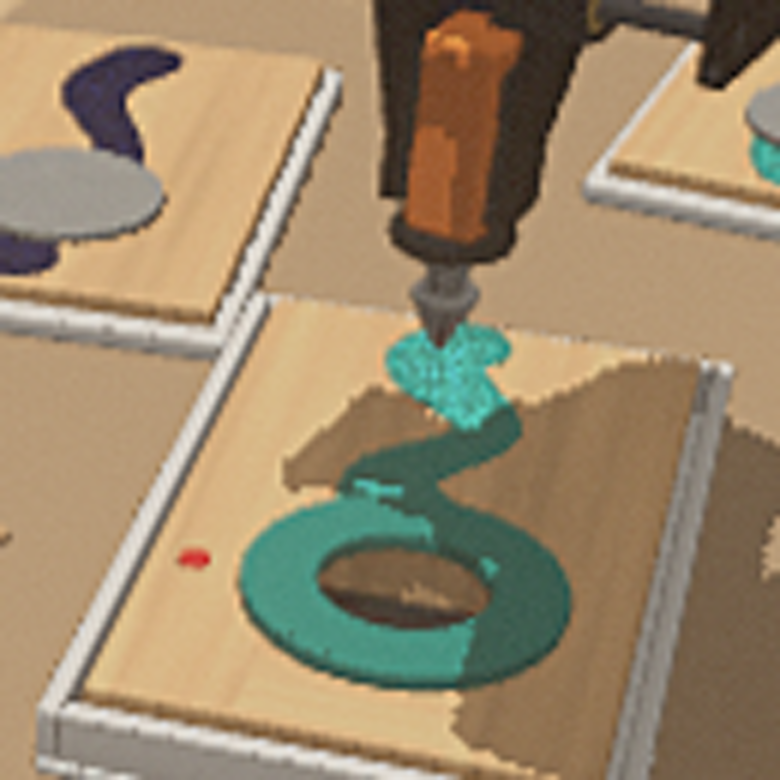

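View pics/top5.png

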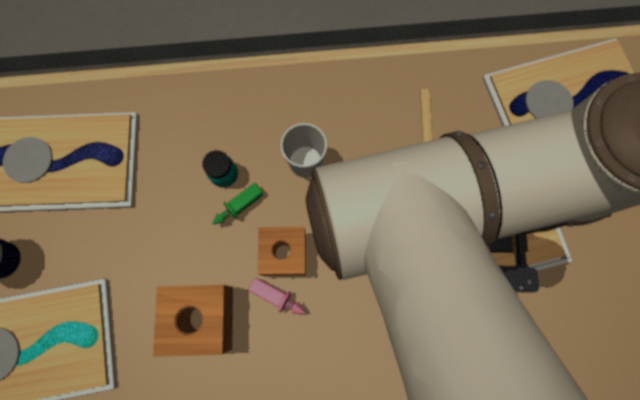

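View pics/w5.png

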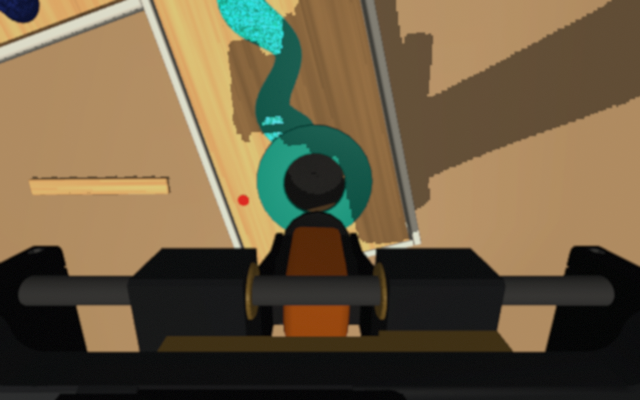

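```bash
python3 - <<'E'
import pickle
from h import *
from station import bot
np.set_printoptions(precision=4,suppress=True)
c=pickle.load(open("w5.pkl","rb"))
T=bot.get_calibration("top");S=bot.get_calibration("side")
q=proj(S,[[.538,-.0797,.1997-.0678],[.543,-.0797,.1997-.0678],[.538,-.0747,.1997-.0678]]);print((q-[340,70]+.5)*6-.5)
print("hole px wrist pred", proj(c,[[.5383,-.0805,.04],[.6126,-.0705,.032]]))
crop("pics/w5.png","pics/w5a.png",225,110,395,250,4.5)
crop("pics/top5.png","pics/t5a.png",240,215,320,285,8)
E
```

```text
[[437.2847 345.7411]
 [422.5562 342.247 ]
 [432.0342 352.4156]]
hole px wrist pred [[316.4097 184.3879]
 [244.757  199.3555]]
```

View pics/w5a.png

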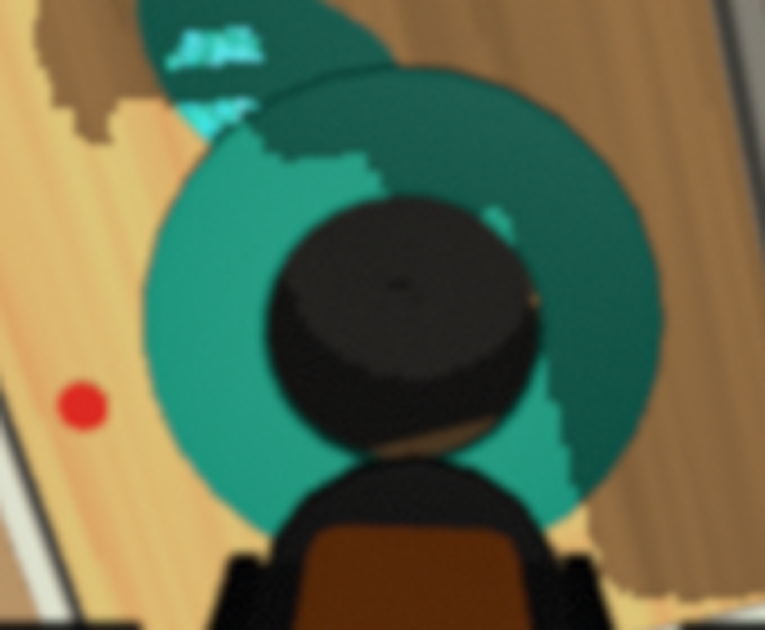

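View pics/t5a.png

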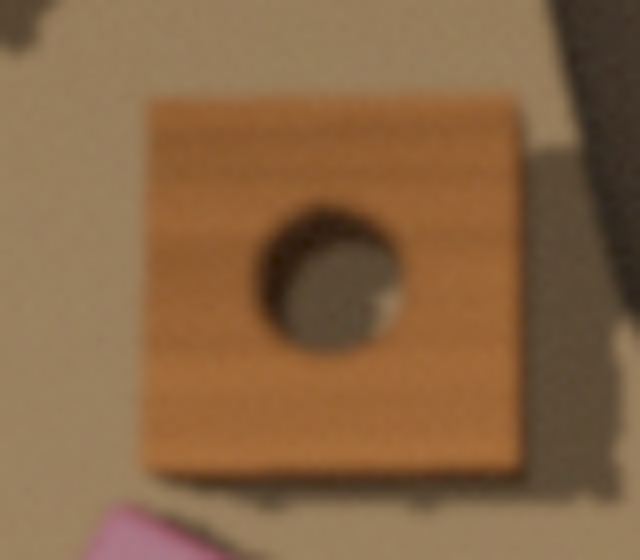

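arm_command([
  {"dr": [0, 0.1, -0.1], "travel": [0.03, 0.001, -0.0005], "hand": 1},
  {"dr": [0, 0.1, -0.1], "travel": [0.06, 0.001, -0.0005], "hand": 1},
  {"dr": [0, 0.1, -0.1], "travel": [0.08, 0.001, -0.0005], "hand": 1},
  {"dr": [0, 0.1, -0.1], "travel": [0.08, 0.001, -0.0005], "hand": 1},
  {"dr": [0, 0.1, -0.1], "travel": [0.08, 0.001, -0.0005], "hand": 1},
])

```text
time: 7.43
tool_pos: [0.5386, -0.0807, 0.1197]
tool_rot: [-2.167, 0.113, 2.17]
ft_force: [0.8, -0.4, -1.3]
grip_width: 0.0258
```

```bash
python3 g.py .5383 -.081 .0988 174; python3 - <<'E'
from station import bot
import cv2
from h import *
np.set_printoptions(precision=4,suppress=True)
cv2.imwrite(f"pics/side6.png",bot.snapshot("side")[:,:,::-1])
print(bot.get_state()["ft_force"])
crop("pics/side6.png","pics/s6a.png",340,90,470,200,6)
S=bot.get_calibration("side");T=bot.get_calibration("top")
p=bot.get_state()["tool_pos"];q=proj(S,p-[0,0,.0678]);print((q-[340,90]+.5)*6-.5,p)
E
```

```text
t 7.4333 pos [ 0.5386 -0.0807  0.1197] F [ 0.7518 -0.3862 -1.3006] w 0.025822240167076314 vel 0.04867821231078436
dr [ 0.0671  0.0854 -0.0566] travel [0.0209 0.0003 0.0002]
[ 0.5029 -0.0862 -0.5414]
[[406.5572 427.0654]] [ 0.5398 -0.0807  0.1211]
```

View pics/s6a.png

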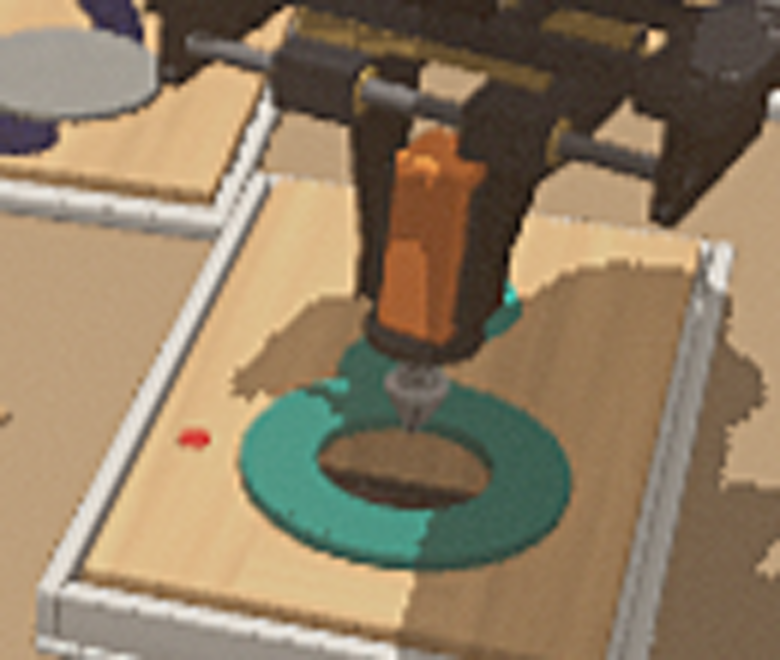

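arm_command([
  {"dr": [0, 0.0, 0], "travel": [0.011, 0.0003, 0.001], "hand": 1},
  {"dr": [0, 0, 0], "travel": [0.022, 0.0003, 0.001], "hand": 1},
  {"dr": [0, 0, 0], "travel": [0.022, 0.0003, 0.001], "hand": 1},
  {"dr": [0, 0, 0], "travel": [0.022, 0.0003, 0.001], "hand": 1},
  {"dr": [0, 0, 0], "travel": [0.022, 0.0003, 0.001], "hand": 1},
])

```text
time: 7.9
tool_pos: [0.539, -0.0812, 0.0999]
tool_rot: [-2.172, 0.113, 2.164]
ft_force: [0.9, 0.2, -2.0]
grip_width: 0.0261
```

```bash
python3 g.py .5383 -.081 .0988 174; cat > st.py <<'E'
# averaged state report in tool axes
from h import *
from station import bot
np.set_printoptions(precision=4,suppress=True)
s=bot.get_state();M=R.from_rotvec(s["tool_rot"]).as_matrix()
yaw=np.radians(174);ty=np.array([np.sin(yaw)*-1,np.cos(yaw),0]);tz=np.array([np.cos(yaw),np.sin(yaw),0])
p=s["tool_pos"];F=s["ft_force"]
print("t %.2f pos %s  F ty %.2f tz %.2f up %.2f"%(s["time"],p,F@ty,F@tz,F[2]),"tilt",np.degrees(np.arccos(-M[2,0])))
E
python3 st.py
```

```text
t 7.9 pos [ 0.539  -0.0812  0.0999] F [ 0.9114  0.1672 -1.9852] w 0.026145598650486684 vel 0.004715710838308292
dr [ 0.015  -0.2196  0.0181] travel [ 0.0011 -0.0002  0.0007]
t 7.90 pos [ 0.539  -0.0812  0.0999]  F ty -0.26 tz -0.89 up -1.99 tilt 0.2203482100100127
```

arm_command([
  {"dr": [0, -0.2, 0], "travel": [0.001, 0.008, 0.0005], "hand": 1},
  {"dr": [0, -0.2, 0], "travel": [0.001, 0.016, 0.0005], "hand": 1},
  {"dr": [0, -0.2, 0], "travel": [0.001, 0.02, 0.0005], "hand": 1},
  {"dr": [0, -0.2, 0], "travel": [0.001, 0.02, 0.0005], "hand": 1},
  {"dr": [0, -0.2, 0], "travel": [0.001, 0.02, 0.0005], "hand": 1},
])

```text
time: 8.32
tool_pos: [0.5351, -0.1018, 0.0973]
tool_rot: [-2.164, 0.115, 2.17]
ft_force: [0.0, 0.3, -1.1]
grip_width: 0.026
```

```bash
python3 st.py
```

```text
t 8.32 pos [ 0.5351 -0.1018  0.0973]  F ty -0.25 tz 0.02 up -1.09 tilt 0.15959405853672753
```

arm_command([
  {"dr": [0, 0, 0], "travel": [0, 0.0004, 0], "hand": 1},
  {"dr": [0, 0, 0], "travel": [0, 0.0008, 0], "hand": 1},
  {"dr": [0, 0, 0], "travel": [0, 0.001, 0], "hand": 1},
  {"dr": [0, 0, 0], "travel": [0, 0.001, 0], "hand": 1},
])

```text
time: 8.65
tool_pos: [0.5351, -0.1021, 0.0972]
tool_rot: [-2.164, 0.114, 2.171]
ft_force: [-0.0, -0.4, -1.6]
grip_width: 0.0259
```

```bash
python3 st.py
```

```text
t 8.65 pos [ 0.5351 -0.1021  0.0972]  F ty 0.42 tz -0.04 up -1.57 tilt 0.17132949737254674
```

arm_command([
  {"dr": [0, 0, 0], "travel": [0, 0.0004, 0], "hand": 1},
  {"dr": [0, 0, 0], "travel": [0, 0.0008, 0], "hand": 1},
  {"dr": [0, 0, 0], "travel": [0, 0.001, 0], "hand": 1},
  {"dr": [0, 0, 0], "travel": [0, 0.001, 0], "hand": 1},
])

```text
time: 8.98
tool_pos: [0.5349, -0.1032, 0.0972]
tool_rot: [-2.164, 0.114, 2.17]
ft_force: [0.5, -0.5, -1.2]
grip_width: 0.0261
```

```bash
python3 st.py
```

```text
t 8.98 pos [ 0.5349 -0.1032  0.0972]  F ty 0.49 tz -0.55 up -1.23 tilt 0.16890819377962182
```

arm_command([
  {"dr": [0, 0, 0], "travel": [0, 0.0004, 0], "hand": 1},
  {"dr": [0, 0, 0], "travel": [0, 0.0008, 0], "hand": 1},
  {"dr": [0, 0, 0], "travel": [0, 0.001, 0], "hand": 1},
  {"dr": [0, 0, 0], "travel": [0, 0.001, 0], "hand": 1},
])

```text
time: 9.32
tool_pos: [0.5348, -0.1042, 0.0972]
tool_rot: [-2.164, 0.114, 2.17]
ft_force: [-0.4, 1.0, -1.9]
grip_width: 0.0262
```

```bash
python3 st.py
```

```text
t 9.32 pos [ 0.5348 -0.1042  0.0972]  F ty -0.97 tz 0.48 up -1.86 tilt 0.16946875532037034
```

arm_command([
  {"dr": [0, 0, 0], "travel": [0, 0.0003, 0], "hand": 1},
  {"dr": [0, 0, 0], "travel": [0, 0.0005, 0], "hand": 1},
  {"dr": [0, 0, 0], "travel": [0, 0.0005, 0], "hand": 1},
])

```text
time: 9.57
tool_pos: [0.5348, -0.1046, 0.0972]
tool_rot: [-2.164, 0.114, 2.17]
ft_force: [-0.3, 1.0, -2.2]
grip_width: 0.0259
```

```bash
python3 st.py
```

```text
t 9.57 pos [ 0.5348 -0.1046  0.0972]  F ty -0.93 tz 0.38 up -2.23 tilt 0.16348223985079507
```

arm_command([
  {"dr": [0, 0, 0], "travel": [0, 0.0003, 0], "hand": 1},
  {"dr": [0, 0, 0], "travel": [0, 0.0005, 0], "hand": 1},
  {"dr": [0, 0, 0], "travel": [0, 0.0005, 0], "hand": 1},
])

```text
time: 9.82
tool_pos: [0.5348, -0.105, 0.0972]
tool_rot: [-2.164, 0.114, 2.17]
ft_force: [0.6, 2.5, -1.5]
grip_width: 0.0261
```

```bash
python3 st.py
```

```text
t 9.82 pos [ 0.5348 -0.105   0.0972]  F ty -2.57 tz -0.30 up -1.51 tilt 0.1542109422447982
```

arm_command([
  {"dr": [0, 0, 0], "travel": [0, -0.012, 0], "hand": 1},
  {"dr": [0, 0, 0], "travel": [0, -0.026, 0], "hand": 1},
  {"dr": [0, 0, 0], "travel": [0, -0.038, 0], "hand": 1},
  {"dr": [0, 0, 0], "travel": [0, -0.042, 0], "hand": 1},
  {"dr": [0, 0, 0], "travel": [0, -0.042, 0], "hand": 1},
])

```text
time: 10.23
tool_pos: [0.5393, -0.0622, 0.0972]
tool_rot: [-2.165, 0.112, 2.172]
ft_force: [0.7, 0.0, -2.1]
grip_width: 0.0262
```

arm_command([
  {"dr": [0, 0, 0], "travel": [0, 0, 0], "hand": 1},
  {"dr": [0, 0, 0], "travel": [0, 0, 0], "hand": 1},
])

```text
time: 10.4
tool_pos: [0.539, -0.0636, 0.0971]
tool_rot: [-2.164, 0.114, 2.171]
ft_force: [0.2, 1.0, -1.0]
grip_width: 0.0264
```

```bash
python3 st.py
```

```text
t 10.40 pos [ 0.539  -0.0636  0.0971]  F ty -1.03 tz -0.05 up -0.99 tilt 0.1847710438762051
```

arm_command([
  {"dr": [0, 0, 0], "travel": [0, -0.0007, 0], "hand": 1},
  {"dr": [0, 0, 0], "travel": [0, -0.0014, 0], "hand": 1},
  {"dr": [0, 0, 0], "travel": [0, -0.002, 0], "hand": 1},
  {"dr": [0, 0, 0], "travel": [0, -0.002, 0], "hand": 1},
  {"dr": [0, 0, 0], "travel": [0, -0.002, 0], "hand": 1},
])

```text
time: 10.82
tool_pos: [0.5393, -0.0616, 0.0971]
tool_rot: [-2.164, 0.114, 2.171]
ft_force: [0.5, -0.4, -1.9]
grip_width: 0.0261
```

```bash
python3 st.py
```

```text
t 10.82 pos [ 0.5393 -0.0616  0.0971]  F ty 0.33 tz -0.49 up -1.92 tilt 0.17499468941264712
```

arm_command([
  {"dr": [0, 0, 0], "travel": [0, -0.0004, 0], "hand": 1},
  {"dr": [0, 0, 0], "travel": [0, -0.0008, 0], "hand": 1},
  {"dr": [0, 0, 0], "travel": [0, -0.001, 0], "hand": 1},
  {"dr": [0, 0, 0], "travel": [0, -0.001, 0], "hand": 1},
])

```text
time: 11.15
tool_pos: [0.5394, -0.0604, 0.0972]
tool_rot: [-2.164, 0.114, 2.171]
ft_force: [-0.2, 0.1, -1.2]
grip_width: 0.0262
```

```bash
python3 st.py
```

```text
t 11.15 pos [ 0.5394 -0.0604  0.0972]  F ty -0.06 tz 0.19 up -1.22 tilt 0.1695493018026431
```

arm_command([
  {"dr": [0, 0, 0], "travel": [0, -0.0004, 0], "hand": 1},
  {"dr": [0, 0, 0], "travel": [0, -0.0008, 0], "hand": 1},
  {"dr": [0, 0, 0], "travel": [0, -0.001, 0], "hand": 1},
  {"dr": [0, 0, 0], "travel": [0, -0.001, 0], "hand": 1},
])

```text
time: 11.48
tool_pos: [0.5396, -0.0594, 0.0972]
tool_rot: [-2.164, 0.114, 2.171]
ft_force: [0.2, -0.3, -2.5]
grip_width: 0.026
```

```bash
python3 st.py
```

```text
t 11.48 pos [ 0.5396 -0.0594  0.0972]  F ty 0.27 tz -0.19 up -2.53 tilt 0.1680347459509906
```

arm_command([
  {"dr": [0, 0, 0], "travel": [0, -0.0003, 0], "hand": 1},
  {"dr": [0, 0, 0], "travel": [0, -0.0006, 0], "hand": 1},
  {"dr": [0, 0, 0], "travel": [0, -0.0008, 0], "hand": 1},
  {"dr": [0, 0, 0], "travel": [0, -0.0008, 0], "hand": 1},
])

```text
time: 11.82
tool_pos: [0.5396, -0.0586, 0.0972]
tool_rot: [-2.164, 0.114, 2.171]
ft_force: [-1.0, 0.1, -1.5]
grip_width: 0.0262
```

```bash
python3 st.py
```

```text
t 11.82 pos [ 0.5396 -0.0586  0.0972]  F ty -0.01 tz 1.03 up -1.52 tilt 0.17023008547209856
```

arm_command([
  {"dr": [0, 0, 0], "travel": [0, -0.0003, 0], "hand": 1},
  {"dr": [0, 0, 0], "travel": [0, -0.0006, 0], "hand": 1},
  {"dr": [0, 0, 0], "travel": [0, -0.0008, 0], "hand": 1},
  {"dr": [0, 0, 0], "travel": [0, -0.0008, 0], "hand": 1},
])

```text
time: 12.15
tool_pos: [0.5397, -0.058, 0.0972]
tool_rot: [-2.164, 0.114, 2.171]
ft_force: [-0.5, -1.1, -1.9]
grip_width: 0.0258
```

```bash
python3 st.py
```

```text
t 12.15 pos [ 0.5397 -0.058   0.0972]  F ty 1.14 tz 0.40 up -1.95 tilt 0.17874699480134607
```

arm_command([
  {"dr": [0, 0, 0], "travel": [0, -0.0003, 0], "hand": 1},
  {"dr": [0, 0, 0], "travel": [0, -0.0005, 0], "hand": 1},
  {"dr": [0, 0, 0], "travel": [0, -0.0005, 0], "hand": 1},
])

```text
time: 12.4
tool_pos: [0.5397, -0.0576, 0.0972]
tool_rot: [-2.164, 0.114, 2.171]
ft_force: [0.6, -1.9, -1.3]
grip_width: 0.0261
```

```bash
python3 st.py
```

```text
t 12.40 pos [ 0.5397 -0.0576  0.0972]  F ty 1.86 tz -0.79 up -1.30 tilt 0.18506732921077634
```

arm_command([
  {"dr": [0, 0, 0], "travel": [0, 0.009, 0.006], "hand": 1},
  {"dr": [0, 0, 0], "travel": [0, 0.018, 0.013], "hand": 1},
  {"dr": [0, 0, 0], "travel": [0, 0.0237, 0.019], "hand": 1},
  {"dr": [0, 0, 0], "travel": [0, 0.0237, 0.0202], "hand": 1},
  {"dr": [0, 0, 0], "travel": [0, 0.0237, 0.0202], "hand": 1},
])

```text
time: 12.82
tool_pos: [0.5167, -0.0794, 0.0976]
tool_rot: [-2.164, 0.115, 2.169]
ft_force: [0.3, 0.3, -1.1]
grip_width: 0.026
```

arm_command([
  {"dr": [0, 0, 0], "travel": [0, 0, 0], "hand": 1},
  {"dr": [0, 0, 0], "travel": [0, 0, 0], "hand": 1},
])

```text
time: 12.98
tool_pos: [0.5172, -0.0787, 0.0973]
tool_rot: [-2.164, 0.114, 2.171]
ft_force: [-0.3, 0.4, -1.8]
grip_width: 0.0263
```

```bash
python3 st.py
```

```text
t 12.98 pos [ 0.5172 -0.0787  0.0973]  F ty -0.33 tz 0.36 up -1.75 tilt 0.17416964865321163
```

arm_command([
  {"dr": [0, 0, 0], "travel": [0, 0, 0.0005], "hand": 1},
  {"dr": [0, 0, 0], "travel": [0, 0, 0.001], "hand": 1},
  {"dr": [0, 0, 0], "travel": [0, 0, 0.001], "hand": 1},
  {"dr": [0, 0, 0], "travel": [0, 0, 0.001], "hand": 1},
])

```text
time: 13.32
tool_pos: [0.5165, -0.0786, 0.0973]
tool_rot: [-2.165, 0.114, 2.17]
ft_force: [0.3, 0.1, -3.0]
grip_width: 0.0258
```

```bash
python3 st.py
```

```text
t 13.32 pos [ 0.5165 -0.0786  0.0973]  F ty -0.14 tz -0.26 up -2.99 tilt 0.14344172309116096
```

arm_command([
  {"dr": [0, 0, 0], "travel": [0, 0, 0.0004], "hand": 1},
  {"dr": [0, 0, 0], "travel": [0, 0, 0.0008], "hand": 1},
  {"dr": [0, 0, 0], "travel": [0, 0, 0.0008], "hand": 1},
  {"dr": [0, 0, 0], "travel": [0, 0, 0.0008], "hand": 1},
])

```text
time: 13.65
tool_pos: [0.5159, -0.0785, 0.0974]
tool_rot: [-2.165, 0.114, 2.169]
ft_force: [2.4, 0.5, -1.3]
grip_width: 0.0259
```

```bash
python3 st.py
```

```text
t 13.65 pos [ 0.5159 -0.0785  0.0974]  F ty -0.75 tz -2.37 up -1.27 tilt 0.1020938533493452
```

```bash
cat > arc.py <<'E'
# usage: arc.py th1 r1 n [th0 r0]: rows from measured (or given) polar pose to th1,r1
from h import *
from station import bot
import sys
C=np.array(json.load(open("c.json")))
s=bot.get_state();p=s["tool_pos"];F=s["ft_force"]
M=R.from_rotvec(s["tool_rot"]).as_matrix()
ty=np.array([-np.sin(np.radians(174)),np.cos(np.radians(174))]);tz=np.array([np.cos(np.radians(174)),np.sin(np.radians(174))])
d=p[:2]-C;r=np.hypot(*d)*1e3;th=np.degrees(np.arctan2(d[1],d[0]))%360
u=d/np.hypot(*d)
print("t %.2f r %.2f th %.1f z %.4f | Fin %.2f Ftan %.2f Fz %.2f"%(s["time"],r,th,p[2],-(F[:2]-[.25,.05])@u,(F[:2]-[.25,.05])@[-u[1],u[0]],F[2]), "yaw %.2f tilt %.2f"%(np.degrees(np.arctan2(M[1,2],M[0,2])),np.degrees(np.arccos(-M[2,0]))))
if len(sys.argv)>3:
    th1,r1,n=map(float,sys.argv[1:4])
    th0,r0=(th,r) if len(sys.argv)<6 else map(float,sys.argv[4:6])
    P=lambda a,b:b*1e-3*np.array([np.cos(np.radians(a)),np.sin(np.radians(a))])
    for k in range(1,int(n)+1):
        q=P(th0+(th1-th0)*k/n,r0+(r1-r0)*k/n)-P(th0,r0)
        print("[0, %.4f, %.4f]"%(q@ty,q@tz))
E
echo '[0.5397,-0.081]' > c.json
python3 g.py .5615 -.0779 .0973 174; python3 arc.py
```

```text
t 13.65 pos [ 0.5159 -0.0785  0.0974] F [ 2.4369  0.4978 -1.2716] w 0.025897208818401126 vel 0.0018620820178970336
dr [-0.0172  0.1015  0.0113] travel [ 0.     -0.0054 -0.0453]
t 13.65 r 23.92 th 174.1 z 0.0974 | Fin 2.13 Ftan -0.67 Fz -1.27 yaw 173.98 tilt 0.10
```

arm_command([
  {"dr": [0, 0, 0], "travel": [0, -0.001, -0.012], "hand": 1},
  {"dr": [0, 0, 0], "travel": [0, -0.003, -0.026], "hand": 1},
  {"dr": [0, 0, 0], "travel": [0, -0.005, -0.04], "hand": 1},
  {"dr": [0, 0, 0], "travel": [0, -0.0054, -0.044], "hand": 1},
  {"dr": [0, 0, 0], "travel": [0, -0.0054, -0.0445], "hand": 1},
])

```text
time: 14.07
tool_pos: [0.5603, -0.0779, 0.0966]
tool_rot: [-2.163, 0.114, 2.172]
ft_force: [0.1, 0.4, -1.4]
grip_width: 0.0259
```

arm_command([
  {"dr": [0, 0, 0], "travel": [0, 0, 0], "hand": 1},
  {"dr": [0, 0, 0], "travel": [0, 0, 0], "hand": 1},
])

```text
time: 14.23
tool_pos: [0.559, -0.078, 0.0968]
tool_rot: [-2.162, 0.114, 2.172]
ft_force: [-0.7, 0.2, -1.5]
grip_width: 0.026
```

```bash
python3 arc.py 8 23.6 4
```

```text
t 14.23 r 19.49 th 8.8 z 0.0968 | Fin 0.90 Ftan 0.33 Fz -1.52 yaw 173.95 tilt 0.28
[0, -0.0002, -0.0010]
[0, -0.0004, -0.0020]
[0, -0.0006, -0.0030]
[0, -0.0007, -0.0041]
```

arm_command([
  {"dr": [0, 0, 0], "travel": [0, -0.0002, -0.001], "hand": 1},
  {"dr": [0, 0, 0], "travel": [0, -0.0004, -0.002], "hand": 1},
  {"dr": [0, 0, 0], "travel": [0, -0.0005, -0.003], "hand": 1},
  {"dr": [0, 0, 0], "travel": [0, -0.0005, -0.003], "hand": 1},
  {"dr": [0, 0, 0], "travel": [0, -0.0005, -0.003], "hand": 1},
])

```text
time: 14.65
tool_pos: [0.5629, -0.0778, 0.0971]
tool_rot: [-2.163, 0.114, 2.171]
ft_force: [-1.3, -0.9, -1.4]
grip_width: 0.026
```

```bash
python3 arc.py 8 23.6 4
```

```text
t 14.65 r 23.40 th 7.9 z 0.0971 | Fin 1.65 Ftan -0.71 Fz -1.39 yaw 173.97 tilt 0.22
[0, -0.0000, -0.0000]
[0, -0.0000, -0.0001]
[0, -0.0001, -0.0001]
[0, -0.0001, -0.0002]
```

arm_command([
  {"dr": [0, 0, 0], "travel": [0, 0, -0.0002], "hand": 1},
  {"dr": [0, 0, 0], "travel": [0, 0, -0.0004], "hand": 1},
  {"dr": [0, 0, 0], "travel": [0, 0, -0.0004], "hand": 1},
])

```text
time: 14.9
tool_pos: [0.5632, -0.0778, 0.097]
tool_rot: [-2.163, 0.114, 2.172]
ft_force: [-2.2, -0.4, -1.2]
grip_width: 0.026
```

```bash
python3 arc.py
```

```text
t 14.90 r 23.72 th 7.7 z 0.0970 | Fin 2.44 Ftan -0.11 Fz -1.19 yaw 173.97 tilt 0.23
```

arm_command([
  {"dr": [0, 0, 0], "travel": [0, 0, 0], "hand": 1},
])

```text
time: 14.98
tool_pos: [0.5632, -0.0778, 0.097]
tool_rot: [-2.163, 0.114, 2.172]
ft_force: [0.0, -0.4, -0.5]
grip_width: 0.0261
```

```bash
python3 arc.py
```

```text
t 14.98 r 23.76 th 7.7 z 0.0970 | Fin 0.30 Ftan -0.44 Fz -0.46 yaw 173.97 tilt 0.23
```

arm_command([
  {"dr": [0, 0, 0], "travel": [0, 0, -0.0002], "hand": 1},
  {"dr": [0, 0, 0], "travel": [0, 0, -0.0003], "hand": 1},
])

```text
time: 15.15
tool_pos: [0.5635, -0.0779, 0.097]
tool_rot: [-2.163, 0.114, 2.172]
ft_force: [-2.4, 0.3, 0.0]
grip_width: 0.026
```

```bash
python3 arc.py
```

```text
t 15.15 r 24.00 th 7.5 z 0.0970 | Fin 2.57 Ftan 0.61 Fz 0.00 yaw 173.97 tilt 0.23
```

arm_command([
  {"dr": [0, 0, 0], "travel": [0, 0, 0], "hand": 1},
])

```text
time: 15.23
tool_pos: [0.5635, -0.0779, 0.097]
tool_rot: [-2.163, 0.114, 2.172]
ft_force: [-2.4, -0.0, -0.3]
grip_width: 0.0263
```

```bash
python3 arc.py
```

```text
t 15.23 r 24.02 th 7.5 z 0.0970 | Fin 2.65 Ftan 0.27 Fz -0.29 yaw 173.96 tilt 0.23
```

arm_command([
  {"dr": [0, 0, 0], "travel": [0, 0, 0], "hand": 1},
])

```text
time: 15.32
tool_pos: [0.5636, -0.0779, 0.097]
tool_rot: [-2.163, 0.114, 2.172]
ft_force: [-2.3, -0.4, -0.2]
grip_width: 0.026
```

```bash
python3 arc.py
```

```text
t 15.32 r 24.06 th 7.5 z 0.0970 | Fin 2.55 Ftan -0.14 Fz -0.22 yaw 173.97 tilt 0.22
```

```bash
echo '[0.5397,-0.08145]' > c.json; python3 arc.py 20 24.15 5
```

```text
t 15.32 r 24.12 th 8.5 z 0.0970 | Fin 2.55 Ftan -0.09 Fz -0.22 yaw 173.97 tilt 0.22
[0, -0.0009, 0.0003]
[0, -0.0019, 0.0005]
[0, -0.0028, 0.0009]
[0, -0.0037, 0.0012]
[0, -0.0045, 0.0016]
```

arm_command([
  {"dr": [0, 0, 0], "travel": [0, -0.0009, 0.0003], "hand": 1},
  {"dr": [0, 0, 0], "travel": [0, -0.0019, 0.0005], "hand": 1},
  {"dr": [0, 0, 0], "travel": [0, -0.0028, 0.0009], "hand": 1},
  {"dr": [0, 0, 0], "travel": [0, -0.0037, 0.0012], "hand": 1},
  {"dr": [0, 0, 0], "travel": [0, -0.0045, 0.0016], "hand": 1},
])

```text
time: 15.73
tool_pos: [0.5628, -0.0734, 0.0972]
tool_rot: [-2.164, 0.114, 2.171]
ft_force: [-2.2, -3.2, -0.9]
grip_width: 0.0263
```

```bash
python3 arc.py 32 24.15 5; echo; python3 arc.py 32 24.15 5 20 24.15
```

```text
t 15.73 r 24.47 th 19.2 z 0.0972 | Fin 3.44 Ftan -2.29 Fz -0.90 yaw 173.98 tilt 0.17
[0, -0.0010, 0.0005]
[0, -0.0019, 0.0011]
[0, -0.0028, 0.0018]
[0, -0.0036, 0.0024]
[0, -0.0045, 0.0031]

t 15.73 r 24.47 th 19.2 z 0.0972 | Fin 3.44 Ftan -2.29 Fz -0.90 yaw 173.98 tilt 0.17
[0, -0.0009, 0.0005]
[0, -0.0018, 0.0010]
[0, -0.0026, 0.0015]
[0, -0.0035, 0.0021]
[0, -0.0043, 0.0027]
```

arm_command([
  {"dr": [0, 0, 0], "travel": [0, -0.001, 0.0005], "hand": 1},
  {"dr": [0, 0, 0], "travel": [0, -0.0019, 0.0011], "hand": 1},
  {"dr": [0, 0, 0], "travel": [0, -0.0028, 0.0018], "hand": 1},
  {"dr": [0, 0, 0], "travel": [0, -0.0036, 0.0024], "hand": 1},
  {"dr": [0, 0, 0], "travel": [0, -0.0045, 0.0031], "hand": 1},
])

```text
time: 16.15
tool_pos: [0.5605, -0.0684, 0.0973]
tool_rot: [-2.165, 0.114, 2.17]
ft_force: [-2.1, -4.4, -0.2]
grip_width: 0.0261
```

```bash
python3 arc.py 44 24.1 5
```

```text
t 16.15 r 24.54 th 32.2 z 0.0973 | Fin 4.40 Ftan -2.52 Fz -0.17 yaw 173.98 tilt 0.13
[0, -0.0007, 0.0007]
[0, -0.0014, 0.0014]
[0, -0.0021, 0.0022]
[0, -0.0027, 0.0030]
[0, -0.0033, 0.0038]
```

```bash
python3 arc.py 44 23.7 5
```

```text
t 16.15 r 24.54 th 32.2 z 0.0973 | Fin 4.40 Ftan -2.52 Fz -0.17 yaw 173.98 tilt 0.13
[0, -0.0007, 0.0008]
[0, -0.0013, 0.0016]
[0, -0.0019, 0.0024]
[0, -0.0025, 0.0032]
[0, -0.0030, 0.0040]
```

arm_command([
  {"dr": [0, 0, 0], "travel": [0, -0.0007, 0.0008], "hand": 1},
  {"dr": [0, 0, 0], "travel": [0, -0.0013, 0.0016], "hand": 1},
  {"dr": [0, 0, 0], "travel": [0, -0.0019, 0.0024], "hand": 1},
  {"dr": [0, 0, 0], "travel": [0, -0.0025, 0.0032], "hand": 1},
  {"dr": [0, 0, 0], "travel": [0, -0.003, 0.004], "hand": 1},
])

```text
time: 16.57
tool_pos: [0.557, -0.0647, 0.0972]
tool_rot: [-2.165, 0.113, 2.169]
ft_force: [-1.2, -2.6, -0.4]
grip_width: 0.0259
```

```bash
python3 arc.py 56 24 5
```

```text
t 16.57 r 24.08 th 44.1 z 0.0972 | Fin 2.89 Ftan -0.88 Fz -0.37 yaw 173.98 tilt 0.10
[0, -0.0006, 0.0008]
[0, -0.0012, 0.0016]
[0, -0.0017, 0.0024]
[0, -0.0023, 0.0033]
[0, -0.0027, 0.0042]
```

arm_command([
  {"dr": [0, 0, 0], "travel": [0, -0.0006, 0.0008], "hand": 1},
  {"dr": [0, 0, 0], "travel": [0, -0.0012, 0.0016], "hand": 1},
  {"dr": [0, 0, 0], "travel": [0, -0.0017, 0.0024], "hand": 1},
  {"dr": [0, 0, 0], "travel": [0, -0.0023, 0.0033], "hand": 1},
  {"dr": [0, 0, 0], "travel": [0, -0.0027, 0.0042], "hand": 1},
])

```text
time: 16.98
tool_pos: [0.5529, -0.0616, 0.0972]
tool_rot: [-2.165, 0.114, 2.17]
ft_force: [0.6, -1.7, -1.6]
grip_width: 0.0265
```

```bash
python3 arc.py 68 24 5
```

```text
t 16.98 r 23.82 th 56.4 z 0.0972 | Fin 1.25 Ftan -1.23 Fz -1.57 yaw 173.98 tilt 0.13
[0, -0.0005, 0.0008]
[0, -0.0009, 0.0017]
[0, -0.0013, 0.0026]
[0, -0.0016, 0.0035]
[0, -0.0020, 0.0044]
```

```bash
python3 arc.py 68 24.35 5
```

```text
t 16.98 r 23.82 th 56.4 z 0.0972 | Fin 1.25 Ftan -1.23 Fz -1.57 yaw 173.98 tilt 0.13
[0, -0.0005, 0.0008]
[0, -0.0010, 0.0017]
[0, -0.0015, 0.0025]
[0, -0.0019, 0.0034]
[0, -0.0023, 0.0043]
```

arm_command([
  {"dr": [0, 0, 0], "travel": [0, -0.0007, 0.0007], "hand": 1},
  {"dr": [0, 0, 0], "travel": [0, -0.0012, 0.0016], "hand": 1},
  {"dr": [0, 0, 0], "travel": [0, -0.0017, 0.0025], "hand": 1},
  {"dr": [0, 0, 0], "travel": [0, -0.002, 0.0034], "hand": 1},
  {"dr": [0, 0, 0], "travel": [0, -0.0023, 0.0043], "hand": 1},
])

```text
time: 17.4
tool_pos: [0.5488, -0.0591, 0.0973]
tool_rot: [-2.165, 0.114, 2.17]
ft_force: [1.2, -1.7, -1.0]
grip_width: 0.0262
```

```bash
python3 arc.py 80 24.15 5
```

```text
t 17.40 r 24.13 th 67.9 z 0.0973 | Fin 1.31 Ftan -1.52 Fz -1.05 yaw 173.98 tilt 0.14
[0, -0.0003, 0.0010]
[0, -0.0005, 0.0020]
[0, -0.0007, 0.0030]
[0, -0.0008, 0.0040]
[0, -0.0009, 0.0050]
```

arm_command([
  {"dr": [0, 0, 0], "travel": [0, -0.0006, 0.0009], "hand": 1},
  {"dr": [0, 0, 0], "travel": [0, -0.0008, 0.0019], "hand": 1},
  {"dr": [0, 0, 0], "travel": [0, -0.001, 0.0029], "hand": 1},
  {"dr": [0, 0, 0], "travel": [0, -0.0011, 0.0039], "hand": 1},
  {"dr": [0, 0, 0], "travel": [0, -0.0012, 0.0049], "hand": 1},
])

```text
time: 17.82
tool_pos: [0.5441, -0.0574, 0.0974]
tool_rot: [-2.165, 0.114, 2.17]
ft_force: [1.8, -3.9, 0.7]
grip_width: 0.0266
```

```bash
python3 arc.py 92 24.2 5
```

```text
t 17.82 r 24.47 th 79.5 z 0.0974 | Fin 3.59 Ftan -2.26 Fz 0.68 yaw 173.98 tilt 0.12
[0, -0.0000, 0.0011]
[0, 0.0000, 0.0021]
[0, 0.0001, 0.0032]
[0, 0.0003, 0.0042]
[0, 0.0004, 0.0053]
```

arm_command([
  {"dr": [0, 0, 0], "travel": [0, 0.0001, 0.001], "hand": 1},
  {"dr": [0, 0, 0], "travel": [0, 0.0002, 0.0021], "hand": 1},
  {"dr": [0, 0, 0], "travel": [0, 0.0003, 0.0032], "hand": 1},
  {"dr": [0, 0, 0], "travel": [0, 0.0004, 0.0042], "hand": 1},
  {"dr": [0, 0, 0], "travel": [0, 0.0006, 0.0052], "hand": 1},
])

```text
time: 18.23
tool_pos: [0.5387, -0.0573, 0.0972]
tool_rot: [-2.164, 0.114, 2.17]
ft_force: [2.2, -2.0, -0.1]
grip_width: 0.026
```

```bash
python3 arc.py 104 24.15 5
```

```text
t 18.23 r 24.14 th 92.4 z 0.0972 | Fin 2.13 Ftan -1.90 Fz -0.05 yaw 173.97 tilt 0.15
[0, 0.0002, 0.0010]
[0, 0.0004, 0.0019]
[0, 0.0006, 0.0029]
[0, 0.0009, 0.0038]
[0, 0.0012, 0.0047]
```

arm_command([
  {"dr": [0, 0, 0], "travel": [0, 0.0001, 0.001], "hand": 1},
  {"dr": [0, 0, 0], "travel": [0, 0.0003, 0.0019], "hand": 1},
  {"dr": [0, 0, 0], "travel": [0, 0.0005, 0.0029], "hand": 1},
  {"dr": [0, 0, 0], "travel": [0, 0.0008, 0.0039], "hand": 1},
  {"dr": [0, 0, 0], "travel": [0, 0.0012, 0.0048], "hand": 1},
])

```text
time: 18.65
tool_pos: [0.5338, -0.0581, 0.0972]
tool_rot: [-2.164, 0.114, 2.17]
ft_force: [1.1, -1.5, -1.0]
grip_width: 0.0261
```

```bash
python3 arc.py 116 24.15 5
```

```text
t 18.65 r 24.12 th 104.1 z 0.0972 | Fin 1.68 Ftan -0.50 Fz -0.97 yaw 173.98 tilt 0.15
[0, 0.0004, 0.0009]
[0, 0.0008, 0.0019]
[0, 0.0012, 0.0028]
[0, 0.0017, 0.0036]
[0, 0.0022, 0.0045]
```

arm_command([
  {"dr": [0, 0, 0], "travel": [0, 0.0001, 0.0011], "hand": 1},
  {"dr": [0, 0, 0], "travel": [0, 0.0005, 0.002], "hand": 1},
  {"dr": [0, 0, 0], "travel": [0, 0.0009, 0.0029], "hand": 1},
  {"dr": [0, 0, 0], "travel": [0, 0.0014, 0.0038], "hand": 1},
  {"dr": [0, 0, 0], "travel": [0, 0.0019, 0.0046], "hand": 1},
])

```text
time: 19.07
tool_pos: [0.5292, -0.0595, 0.0973]
tool_rot: [-2.165, 0.114, 2.17]
ft_force: [3.3, -1.1, -0.6]
grip_width: 0.0264
```

```bash
python3 arc.py 128 24.25 5
```

```text
t 19.07 r 24.35 th 115.6 z 0.0973 | Fin 2.37 Ftan -2.26 Fz -0.56 yaw 173.98 tilt 0.13
[0, 0.0006, 0.0009]
[0, 0.0012, 0.0017]
[0, 0.0019, 0.0025]
[0, 0.0026, 0.0033]
[0, 0.0033, 0.0041]
```

arm_command([
  {"dr": [0, 0, 0], "travel": [0, 0.0005, 0.0009], "hand": 1},
  {"dr": [0, 0, 0], "travel": [0, 0.0011, 0.0018], "hand": 1},
  {"dr": [0, 0, 0], "travel": [0, 0.0018, 0.0026], "hand": 1},
  {"dr": [0, 0, 0], "travel": [0, 0.0025, 0.0034], "hand": 1},
  {"dr": [0, 0, 0], "travel": [0, 0.0032, 0.0042], "hand": 1},
])

```text
time: 19.48
tool_pos: [0.5246, -0.0623, 0.0973]
tool_rot: [-2.165, 0.114, 2.17]
ft_force: [2.8, -1.2, 0.6]
grip_width: 0.0261
```

```bash
python3 arc.py 140 24.25 5
```

```text
t 19.48 r 24.40 th 128.1 z 0.0973 | Fin 2.51 Ftan -1.23 Fz 0.57 yaw 173.98 tilt 0.13
[0, 0.0007, 0.0007]
[0, 0.0015, 0.0013]
[0, 0.0023, 0.0020]
[0, 0.0031, 0.0026]
[0, 0.0040, 0.0031]
```

arm_command([
  {"dr": [0, 0, 0], "travel": [0, 0.0007, 0.0007], "hand": 1},
  {"dr": [0, 0, 0], "travel": [0, 0.0015, 0.0014], "hand": 1},
  {"dr": [0, 0, 0], "travel": [0, 0.0023, 0.002], "hand": 1},
  {"dr": [0, 0, 0], "travel": [0, 0.0031, 0.0026], "hand": 1},
  {"dr": [0, 0, 0], "travel": [0, 0.004, 0.0031], "hand": 1},
])

```text
time: 19.9
tool_pos: [0.521, -0.0659, 0.0973]
tool_rot: [-2.164, 0.114, 2.17]
ft_force: [4.2, -0.4, -0.1]
grip_width: 0.0262
```

```bash
python3 arc.py 152 24.2 5
```

```text
t 19.90 r 24.33 th 140.2 z 0.0973 | Fin 3.29 Ftan -2.20 Fz -0.09 yaw 173.97 tilt 0.16
[0, 0.0009, 0.0005]
[0, 0.0017, 0.0010]
[0, 0.0026, 0.0014]
[0, 0.0035, 0.0018]
[0, 0.0045, 0.0022]
```

arm_command([
  {"dr": [0, 0, 0], "travel": [0, 0.0009, 0.0005], "hand": 1},
  {"dr": [0, 0, 0], "travel": [0, 0.0017, 0.001], "hand": 1},
  {"dr": [0, 0, 0], "travel": [0, 0.0026, 0.0014], "hand": 1},
  {"dr": [0, 0, 0], "travel": [0, 0.0035, 0.0018], "hand": 1},
  {"dr": [0, 0, 0], "travel": [0, 0.0045, 0.0022], "hand": 1},
])

```text
time: 20.32
tool_pos: [0.5183, -0.0701, 0.0972]
tool_rot: [-2.164, 0.114, 2.17]
ft_force: [3.0, 0.6, -1.0]
grip_width: 0.0258
```

```bash
python3 arc.py 164 24.15 5
```

```text
t 20.32 r 24.22 th 152.2 z 0.0972 | Fin 2.19 Ftan -1.73 Fz -0.96 yaw 173.98 tilt 0.17
[0, 0.0009, 0.0003]
[0, 0.0019, 0.0006]
[0, 0.0029, 0.0009]
[0, 0.0038, 0.0011]
[0, 0.0048, 0.0013]
```

arm_command([
  {"dr": [0, 0, 0], "travel": [0, 0.0009, 0.0003], "hand": 1},
  {"dr": [0, 0, 0], "travel": [0, 0.0019, 0.0007], "hand": 1},
  {"dr": [0, 0, 0], "travel": [0, 0.0029, 0.001], "hand": 1},
  {"dr": [0, 0, 0], "travel": [0, 0.0038, 0.0012], "hand": 1},
  {"dr": [0, 0, 0], "travel": [0, 0.0048, 0.0014], "hand": 1},
])

```text
time: 20.73
tool_pos: [0.5164, -0.0748, 0.0972]
tool_rot: [-2.164, 0.114, 2.17]
ft_force: [3.4, 1.9, 0.1]
grip_width: 0.0263
```

```bash
python3 arc.py 176 24.15 5
```

```text
t 20.73 r 24.24 th 164.1 z 0.0972 | Fin 2.53 Ftan -2.65 Fz 0.07 yaw 173.97 tilt 0.17
[0, 0.0010, 0.0001]
[0, 0.0020, 0.0002]
[0, 0.0030, 0.0003]
[0, 0.0040, 0.0003]
[0, 0.0050, 0.0003]
```

arm_command([
  {"dr": [0, 0, 0], "travel": [0, 0.001, 0.0001], "hand": 1},
  {"dr": [0, 0, 0], "travel": [0, 0.002, 0.0002], "hand": 1},
  {"dr": [0, 0, 0], "travel": [0, 0.003, 0.0003], "hand": 1},
  {"dr": [0, 0, 0], "travel": [0, 0.004, 0.0003], "hand": 1},
  {"dr": [0, 0, 0], "travel": [0, 0.005, 0.0003], "hand": 1},
])

```text
time: 21.15
tool_pos: [0.5155, -0.0797, 0.0972]
tool_rot: [-2.164, 0.114, 2.171]
ft_force: [2.6, 1.7, -0.4]
grip_width: 0.026
```

```bash
python3 arc.py 188 24.15 5
```

```text
t 21.15 r 24.28 th 176.0 z 0.0972 | Fin 2.25 Ftan -1.77 Fz -0.42 yaw 173.97 tilt 0.18
[0, 0.0010, -0.0001]
[0, 0.0020, -0.0002]
[0, 0.0030, -0.0004]
[0, 0.0040, -0.0006]
[0, 0.0050, -0.0008]
```

arm_command([
  {"dr": [0, 0, 0], "travel": [0, 0.001, -0.0001], "hand": 1},
  {"dr": [0, 0, 0], "travel": [0, 0.002, -0.0002], "hand": 1},
  {"dr": [0, 0, 0], "travel": [0, 0.003, -0.0003], "hand": 1},
  {"dr": [0, 0, 0], "travel": [0, 0.004, -0.0005], "hand": 1},
  {"dr": [0, 0, 0], "travel": [0, 0.005, -0.0007], "hand": 1},
])

```text
time: 21.57
tool_pos: [0.5156, -0.0848, 0.0972]
tool_rot: [-2.164, 0.114, 2.171]
ft_force: [3.0, 2.3, 0.5]
grip_width: 0.026
```

```bash
python3 arc.py 200 24.2 5
```

```text
t 21.57 r 24.31 th 187.9 z 0.0972 | Fin 3.06 Ftan -1.80 Fz 0.53 yaw 173.97 tilt 0.19
[0, 0.0010, -0.0003]
[0, 0.0020, -0.0006]
[0, 0.0029, -0.0010]
[0, 0.0038, -0.0014]
[0, 0.0048, -0.0018]
```

arm_command([
  {"dr": [0, 0, 0], "travel": [0, 0.001, -0.0003], "hand": 1},
  {"dr": [0, 0, 0], "travel": [0, 0.002, -0.0006], "hand": 1},
  {"dr": [0, 0, 0], "travel": [0, 0.0029, -0.001], "hand": 1},
  {"dr": [0, 0, 0], "travel": [0, 0.0038, -0.0014], "hand": 1},
  {"dr": [0, 0, 0], "travel": [0, 0.0048, -0.0018], "hand": 1},
])

```text
time: 21.98
tool_pos: [0.5168, -0.0898, 0.0971]
tool_rot: [-2.163, 0.114, 2.171]
ft_force: [2.0, 2.6, -1.3]
grip_width: 0.026
```

```bash
python3 arc.py 212 24.2 5
```

```text
t 21.98 r 24.32 th 200.0 z 0.0971 | Fin 2.58 Ftan -1.82 Fz -1.30 yaw 173.97 tilt 0.20
[0, 0.0009, -0.0005]
[0, 0.0018, -0.0010]
[0, 0.0026, -0.0016]
[0, 0.0034, -0.0022]
[0, 0.0042, -0.0028]
```

arm_command([
  {"dr": [0, 0, 0], "travel": [0, 0.0009, -0.0005], "hand": 1},
  {"dr": [0, 0, 0], "travel": [0, 0.0018, -0.001], "hand": 1},
  {"dr": [0, 0, 0], "travel": [0, 0.0026, -0.0016], "hand": 1},
  {"dr": [0, 0, 0], "travel": [0, 0.0034, -0.0022], "hand": 1},
  {"dr": [0, 0, 0], "travel": [0, 0.0043, -0.0028], "hand": 1},
])

```text
time: 22.4
tool_pos: [0.5191, -0.0944, 0.0971]
tool_rot: [-2.163, 0.114, 2.171]
ft_force: [2.5, 3.5, -0.3]
grip_width: 0.0261
```

```bash
python3 arc.py 224 24.2 5
```

```text
t 22.40 r 24.34 th 212.1 z 0.0971 | Fin 3.71 Ftan -1.72 Fz -0.28 yaw 173.97 tilt 0.22
[0, 0.0008, -0.0007]
[0, 0.0015, -0.0014]
[0, 0.0022, -0.0021]
[0, 0.0029, -0.0028]
[0, 0.0035, -0.0036]
```

arm_command([
  {"dr": [0, 0, 0], "travel": [0, 0.0008, -0.0007], "hand": 1},
  {"dr": [0, 0, 0], "travel": [0, 0.0015, -0.0014], "hand": 1},
  {"dr": [0, 0, 0], "travel": [0, 0.0022, -0.0021], "hand": 1},
  {"dr": [0, 0, 0], "travel": [0, 0.0029, -0.0028], "hand": 1},
  {"dr": [0, 0, 0], "travel": [0, 0.0035, -0.0036], "hand": 1},
])

```text
time: 22.82
tool_pos: [0.5222, -0.0983, 0.0971]
tool_rot: [-2.163, 0.114, 2.171]
ft_force: [-0.0, 3.0, -0.6]
grip_width: 0.0265
```

```bash
python3 arc.py 236 24.2 5
```

```text
t 22.82 r 24.26 th 223.9 z 0.0971 | Fin 1.88 Ftan -2.33 Fz -0.59 yaw 173.96 tilt 0.23
[0, 0.0006, -0.0008]
[0, 0.0012, -0.0016]
[0, 0.0018, -0.0025]
[0, 0.0023, -0.0034]
[0, 0.0028, -0.0043]
```

arm_command([
  {"dr": [0, 0, 0], "travel": [0, 0.0007, -0.0008], "hand": 1},
  {"dr": [0, 0, 0], "travel": [0, 0.0013, -0.0016], "hand": 1},
  {"dr": [0, 0, 0], "travel": [0, 0.0019, -0.0025], "hand": 1},
  {"dr": [0, 0, 0], "travel": [0, 0.0024, -0.0034], "hand": 1},
  {"dr": [0, 0, 0], "travel": [0, 0.0028, -0.0042], "hand": 1},
])

```text
time: 23.23
tool_pos: [0.5262, -0.1015, 0.0971]
tool_rot: [-2.163, 0.114, 2.171]
ft_force: [0.8, 2.8, 0.3]
grip_width: 0.0261
```

```bash
python3 arc.py 248 24.2 5
```

```text
t 23.23 r 24.20 th 236.1 z 0.0971 | Fin 2.60 Ftan -1.08 Fz 0.29 yaw 173.97 tilt 0.22
[0, 0.0005, -0.0009]
[0, 0.0009, -0.0018]
[0, 0.0012, -0.0027]
[0, 0.0016, -0.0037]
[0, 0.0019, -0.0047]
```

arm_command([
  {"dr": [0, 0, 0], "travel": [0, 0.0005, -0.0009], "hand": 1},
  {"dr": [0, 0, 0], "travel": [0, 0.0009, -0.0018], "hand": 1},
  {"dr": [0, 0, 0], "travel": [0, 0.0013, -0.0027], "hand": 1},
  {"dr": [0, 0, 0], "travel": [0, 0.0017, -0.0037], "hand": 1},
  {"dr": [0, 0, 0], "travel": [0, 0.002, -0.0047], "hand": 1},
])

```text
time: 23.65
tool_pos: [0.5307, -0.104, 0.0971]
tool_rot: [-2.163, 0.114, 2.171]
ft_force: [-0.4, 2.8, -0.8]
grip_width: 0.0262
```

```bash
python3 arc.py 260 24.2 5
```

```text
t 23.65 r 24.26 th 248.3 z 0.0971 | Fin 2.28 Ftan -1.60 Fz -0.78 yaw 173.97 tilt 0.21
[0, 0.0002, -0.0010]
[0, 0.0004, -0.0019]
[0, 0.0006, -0.0029]
[0, 0.0007, -0.0039]
[0, 0.0008, -0.0049]
```

arm_command([
  {"dr": [0, 0, 0], "travel": [0, 0.0003, -0.001], "hand": 1},
  {"dr": [0, 0, 0], "travel": [0, 0.0005, -0.0019], "hand": 1},
  {"dr": [0, 0, 0], "travel": [0, 0.0007, -0.0029], "hand": 1},
  {"dr": [0, 0, 0], "travel": [0, 0.0008, -0.0039], "hand": 1},
  {"dr": [0, 0, 0], "travel": [0, 0.0009, -0.0049], "hand": 1},
])

```text
time: 24.07
tool_pos: [0.5355, -0.1054, 0.0971]
tool_rot: [-2.163, 0.114, 2.171]
ft_force: [-1.0, 3.1, -1.0]
grip_width: 0.026
```

```bash
python3 arc.py 272 24.2 5
```

```text
t 24.07 r 24.29 th 260.1 z 0.0971 | Fin 2.77 Ftan -1.76 Fz -1.00 yaw 173.97 tilt 0.21
[0, 0.0000, -0.0010]
[0, 0.0000, -0.0020]
[0, -0.0000, -0.0030]
[0, -0.0001, -0.0040]
[0, -0.0003, -0.0050]
```

arm_command([
  {"dr": [0, 0, 0], "travel": [0, 0, -0.001], "hand": 1},
  {"dr": [0, 0, 0], "travel": [0, 0, -0.002], "hand": 1},
  {"dr": [0, 0, 0], "travel": [0, 0, -0.003], "hand": 1},
  {"dr": [0, 0, 0], "travel": [0, -0.0001, -0.004], "hand": 1},
  {"dr": [0, 0, 0], "travel": [0, -0.0003, -0.005], "hand": 1},
])

```text
time: 24.48
tool_pos: [0.5407, -0.1056, 0.0971]
tool_rot: [-2.164, 0.114, 2.171]
ft_force: [-0.7, 2.6, -0.0]
grip_width: 0.0265
```

```bash
python3 arc.py 284 24.2 5
```

```text
t 24.48 r 24.17 th 272.3 z 0.0971 | Fin 2.61 Ftan -0.86 Fz -0.01 yaw 173.98 tilt 0.19
[0, -0.0002, -0.0010]
[0, -0.0004, -0.0019]
[0, -0.0006, -0.0029]
[0, -0.0009, -0.0039]
[0, -0.0012, -0.0048]
```

arm_command([
  {"dr": [0, 0, 0], "travel": [0, -0.0002, -0.001], "hand": 1},
  {"dr": [0, 0, 0], "travel": [0, -0.0003, -0.0019], "hand": 1},
  {"dr": [0, 0, 0], "travel": [0, -0.0005, -0.0029], "hand": 1},
  {"dr": [0, 0, 0], "travel": [0, -0.0008, -0.0039], "hand": 1},
  {"dr": [0, 0, 0], "travel": [0, -0.0011, -0.0049], "hand": 1},
])

```text
time: 24.9
tool_pos: [0.5456, -0.105, 0.0971]
tool_rot: [-2.164, 0.114, 2.171]
ft_force: [-1.5, 2.1, -1.0]
grip_width: 0.0259
```

```bash
python3 arc.py 296 24.2 5
```

```text
t 24.90 r 24.29 th 284.1 z 0.0971 | Fin 2.37 Ftan -1.18 Fz -1.03 yaw 173.97 tilt 0.20
[0, -0.0004, -0.0009]
[0, -0.0008, -0.0018]
[0, -0.0013, -0.0027]
[0, -0.0018, -0.0036]
[0, -0.0023, -0.0045]
```

arm_command([
  {"dr": [0, 0, 0], "travel": [0, -0.0004, -0.0009], "hand": 1},
  {"dr": [0, 0, 0], "travel": [0, -0.0008, -0.0019], "hand": 1},
  {"dr": [0, 0, 0], "travel": [0, -0.0012, -0.0028], "hand": 1},
  {"dr": [0, 0, 0], "travel": [0, -0.0017, -0.0037], "hand": 1},
  {"dr": [0, 0, 0], "travel": [0, -0.0022, -0.0045], "hand": 1},
])

```text
time: 25.32
tool_pos: [0.5503, -0.1033, 0.0971]
tool_rot: [-2.164, 0.114, 2.171]
ft_force: [-3.1, 1.9, -0.1]
grip_width: 0.0262
```

```bash
python3 arc.py 308 24.2 5
```

```text
t 25.32 r 24.27 th 296.0 z 0.0971 | Fin 3.16 Ftan -2.15 Fz -0.11 yaw 173.97 tilt 0.20
[0, -0.0006, -0.0008]
[0, -0.0012, -0.0017]
[0, -0.0018, -0.0025]
[0, -0.0025, -0.0032]
[0, -0.0032, -0.0040]
```

arm_command([
  {"dr": [0, 0, 0], "travel": [0, -0.0006, -0.0008], "hand": 1},
  {"dr": [0, 0, 0], "travel": [0, -0.0012, -0.0017], "hand": 1},
  {"dr": [0, 0, 0], "travel": [0, -0.0018, -0.0025], "hand": 1},
  {"dr": [0, 0, 0], "travel": [0, -0.0025, -0.0032], "hand": 1},
  {"dr": [0, 0, 0], "travel": [0, -0.0032, -0.004], "hand": 1},
])

```text
time: 25.73
tool_pos: [0.5547, -0.1005, 0.0971]
tool_rot: [-2.164, 0.114, 2.171]
ft_force: [-2.7, 0.0, 0.5]
grip_width: 0.026
```

```bash
python3 arc.py 320 24.2 5
```

```text
t 25.73 r 24.24 th 308.2 z 0.0971 | Fin 1.82 Ftan -2.37 Fz 0.51 yaw 173.97 tilt 0.18
[0, -0.0007, -0.0007]
[0, -0.0015, -0.0014]
[0, -0.0022, -0.0020]
[0, -0.0030, -0.0026]
[0, -0.0038, -0.0032]
```

arm_command([
  {"dr": [0, 0, 0], "travel": [0, -0.0007, -0.0008], "hand": 1},
  {"dr": [0, 0, 0], "travel": [0, -0.0014, -0.0015], "hand": 1},
  {"dr": [0, 0, 0], "travel": [0, -0.0021, -0.0021], "hand": 1},
  {"dr": [0, 0, 0], "travel": [0, -0.0029, -0.0027], "hand": 1},
  {"dr": [0, 0, 0], "travel": [0, -0.0038, -0.0032], "hand": 1},
])

```text
time: 26.15
tool_pos: [0.5582, -0.0971, 0.097]
tool_rot: [-2.164, 0.114, 2.171]
ft_force: [-2.3, 0.1, -0.6]
grip_width: 0.026
```

```bash
python3 arc.py 332 24.2 5
```

```text
t 26.15 r 24.23 th 319.9 z 0.0970 | Fin 1.96 Ftan -1.60 Fz -0.64 yaw 173.97 tilt 0.19
[0, -0.0009, -0.0006]
[0, -0.0017, -0.0011]
[0, -0.0027, -0.0015]
[0, -0.0036, -0.0020]
[0, -0.0045, -0.0024]
```

arm_command([
  {"dr": [0, 0, 0], "travel": [0, -0.0008, -0.0007], "hand": 1},
  {"dr": [0, 0, 0], "travel": [0, -0.0017, -0.0012], "hand": 1},
  {"dr": [0, 0, 0], "travel": [0, -0.0027, -0.0016], "hand": 1},
  {"dr": [0, 0, 0], "travel": [0, -0.0036, -0.0021], "hand": 1},
  {"dr": [0, 0, 0], "travel": [0, -0.0045, -0.0025], "hand": 1},
])

```text
time: 26.57
tool_pos: [0.5612, -0.0929, 0.0971]
tool_rot: [-2.164, 0.114, 2.171]
ft_force: [-2.4, -0.8, 0.1]
grip_width: 0.0262
```

```bash
python3 arc.py 344 24.2 5
```

```text
t 26.57 r 24.34 th 332.0 z 0.0971 | Fin 1.92 Ftan -2.04 Fz 0.14 yaw 173.97 tilt 0.19
[0, -0.0010, -0.0003]
[0, -0.0019, -0.0006]
[0, -0.0029, -0.0009]
[0, -0.0039, -0.0011]
[0, -0.0049, -0.0013]
```

arm_command([
  {"dr": [0, 0, 0], "travel": [0, -0.001, -0.0003], "hand": 1},
  {"dr": [0, 0, 0], "travel": [0, -0.0019, -0.0007], "hand": 1},
  {"dr": [0, 0, 0], "travel": [0, -0.0029, -0.001], "hand": 1},
  {"dr": [0, 0, 0], "travel": [0, -0.0039, -0.0012], "hand": 1},
  {"dr": [0, 0, 0], "travel": [0, -0.0049, -0.0014], "hand": 1},
])

```text
time: 26.98
tool_pos: [0.5632, -0.0881, 0.0971]
tool_rot: [-2.164, 0.114, 2.171]
ft_force: [-3.4, -1.8, 0.2]
grip_width: 0.026
```

```bash
python3 arc.py 356 24.2 5
```

```text
t 26.98 r 24.39 th 344.1 z 0.0971 | Fin 3.04 Ftan -2.76 Fz 0.23 yaw 173.97 tilt 0.18
[0, -0.0010, -0.0001]
[0, -0.0020, -0.0002]
[0, -0.0030, -0.0002]
[0, -0.0040, -0.0002]
[0, -0.0050, -0.0002]
```

arm_command([
  {"dr": [0, 0, 0], "travel": [0, -0.001, -0.0001], "hand": 1},
  {"dr": [0, 0, 0], "travel": [0, -0.002, -0.0002], "hand": 1},
  {"dr": [0, 0, 0], "travel": [0, -0.003, -0.0002], "hand": 1},
  {"dr": [0, 0, 0], "travel": [0, -0.004, -0.0002], "hand": 1},
  {"dr": [0, 0, 0], "travel": [0, -0.005, -0.0002], "hand": 1},
])

```text
time: 27.4
tool_pos: [0.564, -0.0831, 0.0972]
tool_rot: [-2.164, 0.114, 2.17]
ft_force: [-3.3, -1.3, -0.9]
grip_width: 0.026
```

```bash
python3 arc.py 368 24.2 5
```

```text
t 27.40 r 24.38 th 356.0 z 0.0972 | Fin 3.44 Ftan -1.64 Fz -0.86 yaw 173.98 tilt 0.15
[0, -0.0010, 0.0001]
[0, -0.0020, 0.0002]
[0, -0.0030, 0.0004]
[0, -0.0040, 0.0006]
[0, -0.0050, 0.0009]
```

arm_command([
  {"dr": [0, 0, 0], "travel": [0, -0.001, 0.0001], "hand": 1},
  {"dr": [0, 0, 0], "travel": [0, -0.002, 0.0002], "hand": 1},
  {"dr": [0, 0, 0], "travel": [0, -0.003, 0.0004], "hand": 1},
  {"dr": [0, 0, 0], "travel": [0, -0.004, 0.0006], "hand": 1},
  {"dr": [0, 0, 0], "travel": [0, -0.005, 0.0009], "hand": 1},
])

```text
time: 27.82
tool_pos: [0.5638, -0.0781, 0.0972]
tool_rot: [-2.165, 0.114, 2.17]
ft_force: [-2.3, -3.4, -1.1]
grip_width: 0.0262
```

```bash
python3 arc.py 374 24.2 5
```

```text
t 27.82 r 24.30 th 8.0 z 0.0972 | Fin 3.00 Ftan -3.07 Fz -1.13 yaw 173.98 tilt 0.14
[0, -0.0184, 0.0224]
[0, -0.0023, 0.0464]
[0, 0.0254, 0.0380]
[0, 0.0253, 0.0091]
[0, -0.0024, 0.0008]
```

arm_command([
  {"dr": [0, 0, 0], "travel": [0, -0.0006, 0.0001], "hand": 1},
  {"dr": [0, 0, 0], "travel": [0, -0.0012, 0.0003], "hand": 1},
  {"dr": [0, 0, 0], "travel": [0, -0.0012, 0.0003], "hand": 1},
  {"dr": [0, 0, 0], "travel": [0, -0.0012, 0.0003], "hand": 1},
  {"dr": [0, 0, 0], "travel": [0, -0.0012, 0.0003], "hand": 1},
])

```text
time: 28.23
tool_pos: [0.5635, -0.0768, 0.0972]
tool_rot: [-2.164, 0.114, 2.17]
ft_force: [-2.5, -1.9, -0.1]
grip_width: 0.026
```

```bash
python3 arc.py; python3 g.py .5397 -.0815 .0972 174
```

```text
t 28.23 r 24.24 th 11.0 z 0.0972 | Fin 3.09 Ftan -1.33 Fz -0.14 yaw 173.97 tilt 0.15
t 28.2333 pos [ 0.5635 -0.0768  0.0972] F [-2.5292 -1.8506 -0.1445] w 0.025975206867072248 vel 0.0014147888526729435
dr [-0.0304  0.1483  0.0077] travel [0.     0.0072 0.0232]
```

arm_command([
  {"dr": [0, 0, 0], "travel": [0, 0.003, 0.01], "hand": 1},
  {"dr": [0, 0, 0], "travel": [0, 0.0072, 0.0232], "hand": 1},
  {"dr": [0, 0, 0], "travel": [-0.01, 0.0072, 0.0232], "hand": 1},
  {"dr": [0, 0, 0], "travel": [-0.04, 0.0072, 0.0232], "hand": 1},
  {"dr": [0, 0, 0], "travel": [-0.08, 0.0072, 0.0232], "hand": 1},
])

```text
time: 28.65
tool_pos: [0.5385, -0.0813, 0.176]
tool_rot: [-2.159, 0.114, 2.175]
ft_force: [2.4, 1.1, -1.9]
grip_width: 0.026
```

```bash
python3 - <<'E'
from h import *
from station import bot
T=bot.get_calibration("top")
for p in [(331.5,280),(258,280),(405,280),(331,205),(331,355)]:
  print(onz(T,((p[0]+.5)/8-.5+240,(p[1]+.5)/8-.5+215),.06))
for p in [(148,98),(520,98),(520,470),(145,468)]:
  print(onz(T,((p[0]+.5)/8-.5+240,(p[1]+.5)/8-.5+215),.06))
E
python3 g.py .5444 .2028 .2 174
```

```text
[0.54387228 0.20220893 0.06      ]
[0.54528216 0.21783842 0.06      ]
[0.54246258 0.18658135 0.06      ]
[0.55995304 0.2011867  0.06      ]
[0.52796262 0.20343311 0.06      ]
[0.5867062  0.23892909 0.06      ]
[0.57947541 0.1589086  0.06      ]
[0.50026799 0.16542261 0.06      ]
[0.50777991 0.24418853 0.06      ]
t 28.65 pos [ 0.5385 -0.0813  0.176 ] F [ 2.3992  1.0556 -1.8935] w 0.025976663246344286 vel 1.1502062395890498
dr [-0.0364  0.4318 -0.013 ] travel [-0.0239 -0.2831  0.0242]
```

arm_command([
  {"dr": [0, 0, 0], "travel": [-0.024, -0.01, 0.001], "hand": 1},
  {"dr": [0, 0, 0], "travel": [-0.024, -0.045, 0.0038], "hand": 1},
  {"dr": [0, 0, 0], "travel": [-0.024, -0.08, 0.0068], "hand": 1},
  {"dr": [0, 0, 0], "travel": [-0.024, -0.115, 0.0098], "hand": 1},
  {"dr": [0, 0, 0], "travel": [-0.024, -0.15, 0.0128], "hand": 1},
])

```text
time: 29.07
tool_pos: [0.5436, 0.071, 0.2028]
tool_rot: [-2.167, 0.112, 2.165]
ft_force: [0.2, -0.3, -2.6]
grip_width: 0.0261
```

arm_command([
  {"dr": [0, 0, 0], "travel": [0, -0.035, 0.003], "hand": 1},
  {"dr": [0, 0, 0], "travel": [0, -0.07, 0.006], "hand": 1},
  {"dr": [0, 0, 0], "travel": [0, -0.1, 0.0086], "hand": 1},
  {"dr": [0, 0, 0], "travel": [0, -0.12, 0.0103], "hand": 1},
  {"dr": [0, 0, 0], "travel": [0, -0.132, 0.0113], "hand": 1},
])

```text
time: 29.48
tool_pos: [0.5461, 0.2047, 0.2022]
tool_rot: [-2.167, 0.108, 2.168]
ft_force: [-0.9, -0.3, -0.6]
grip_width: 0.026
```

arm_command([
  {"dr": [0, 0, 0], "travel": [0, 0, 0], "hand": 1},
  {"dr": [0, 0, 0], "travel": [0, 0, 0], "hand": 1},
  {"dr": [0, 0, 0], "travel": [0, 0, 0], "hand": 1},
])

```text
time: 29.73
tool_pos: [0.5455, 0.2006, 0.2015]
tool_rot: [-2.164, 0.115, 2.17]
ft_force: [-0.1, 0.6, -1.9]
grip_width: 0.0256
```

```bash
python3 g.py .5442 .2026 .135 174; python3 - <<'E'
from station import bot
import cv2
from h import *
S=bot.get_calibration("side");p=bot.get_state()["tool_pos"]
cv2.imwrite("pics/side7.png",bot.snapshot("side")[:,:,::-1])
crop("pics/side7.png","pics/s7a.png",270,110,430,240,5)
q=proj(S,[p-[0,0,.0678],p-[0,0,.0298],p+[0,0,.0402]]);print((q-[270,110]+.5)*5-.5)
E
```

```text
t 29.7333 pos [0.5455 0.2006 0.2015] F [-0.0956  0.6345 -1.9246] w 0.025608564584461185 vel 0.012325241504350402
dr [-0.0711  0.1558  0.0114] travel [ 0.0665 -0.0018  0.0013]
[[378.92327347 474.42728457]
 [382.31385391 373.20283147]
 [389.22021485 167.01612603]]
```

View pics/s7a.png

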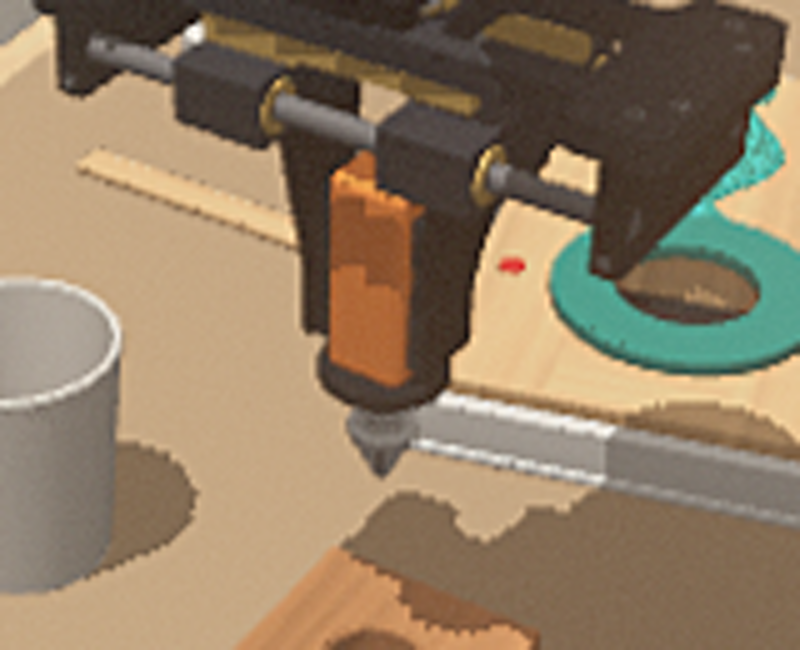

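arm_command([
  {"dr": [0, 0.1, 0], "travel": [0.02, -0.0018, 0.0013], "hand": 1},
  {"dr": [0, 0.1, 0], "travel": [0.045, -0.0018, 0.0013], "hand": 1},
  {"dr": [0, 0.1, 0], "travel": [0.065, -0.0018, 0.0013], "hand": 1},
  {"dr": [0, 0.1, 0], "travel": [0.065, -0.0018, 0.0013], "hand": 1},
  {"dr": [0, 0.1, 0], "travel": [0.065, -0.0018, 0.0013], "hand": 1},
])

```text
time: 30.2
tool_pos: [0.5441, 0.202, 0.1358]
tool_rot: [-2.165, 0.117, 2.17]
ft_force: [1.2, -0.7, -1.4]
grip_width: 0.0259
```

arm_command([
  {"dr": [0, 0, 0], "travel": [0, 0, 0], "hand": 1},
  {"dr": [0, 0, 0], "travel": [0, 0, 0], "hand": 1},
])

```text
time: 30.37
tool_pos: [0.5454, 0.2035, 0.1382]
tool_rot: [-2.168, 0.112, 2.164]
ft_force: [0.6, -0.6, -0.5]
grip_width: 0.0259
```

```bash
python3 g.py .5442 .2026 .0905 174
```

```text
t 30.3667 pos [0.5454 0.2035 0.1382] F [ 0.5677 -0.5622 -0.5415] w 0.02589516200481092 vel 0.005598763041468069
dr [-0.0392 -0.1054  0.1182] travel [0.0477 0.0012 0.0012]
```

arm_command([
  {"dr": [0, 0, 0.1], "travel": [0.005, 0.0011, 0.0012], "hand": 1},
  {"dr": [0, 0, 0.1], "travel": [0.015, 0.0011, 0.0012], "hand": 1},
  {"dr": [0, 0, 0.1], "travel": [0.025, 0.0011, 0.0012], "hand": 1},
  {"dr": [0, 0, 0.1], "travel": [0.035, 0.0011, 0.0012], "hand": 1},
  {"dr": [0, 0, 0.1], "travel": [0.041, 0.0011, 0.0012], "hand": 1},
])

```text
time: 30.78
tool_pos: [0.5419, 0.2018, 0.0931]
tool_rot: [-2.165, 0.118, 2.173]
ft_force: [0.4, -0.2, -2.3]
grip_width: 0.0262
```

arm_command([
  {"dr": [0, 0, 0], "travel": [0, 0, 0], "hand": 1},
  {"dr": [0, 0, 0], "travel": [0, 0, 0], "hand": 1},
])

```text
time: 30.95
tool_pos: [0.5426, 0.2022, 0.0944]
tool_rot: [-2.166, 0.117, 2.171]
ft_force: [-0.1, -0.5, -1.2]
grip_width: 0.0259
```

```bash
python3 g.py .5442 .2026 .0905 174
```

```text
t 30.95 pos [0.5426 0.2022 0.0944] F [-0.0654 -0.5042 -1.1504] w 0.02587384475698989 vel 0.018844858767566686
dr [-0.0129  0.1309 -0.169 ] travel [ 0.0039 -0.0006 -0.0015]
```

Now lower the last ~4 mm, watching the vertical force.

arm_command([
  {"dr": [0, 0.1, -0.1], "travel": [0.001, -0.0005, -0.0013], "hand": 1},
  {"dr": [0, 0.1, -0.1], "travel": [0.002, -0.0005, -0.0013], "hand": 1},
  {"dr": [0, 0.1, -0.1], "travel": [0.003, -0.0005, -0.0013], "hand": 1},
  {"dr": [0, 0.1, -0.1], "travel": [0.003, -0.0005, -0.0013], "hand": 1},
])

```text
time: 31.28
tool_pos: [0.5442, 0.2027, 0.0923]
tool_rot: [-2.168, 0.114, 2.166]
ft_force: [0.1, -0.7, -1.9]
grip_width: 0.0259
```

```bash
python3 g.py .5442 .2026 .0900 174
```

```text
t 31.2833 pos [0.5442 0.2027 0.0923] F [ 0.0611 -0.6706 -1.8599] w 0.025927247999329942 vel 0.003720755090095932
dr [-0.0332 -0.0387  0.0118] travel [ 0.0023  0.0001 -0.    ]
```

arm_command([
  {"dr": [0, 0, 0], "travel": [0.0005, 0, 0], "hand": 1},
  {"dr": [0, 0, 0], "travel": [0.001, 0, 0], "hand": 1},
  {"dr": [0, 0, 0], "travel": [0.001, 0, 0], "hand": 1},
])

```text
time: 31.53
tool_pos: [0.5442, 0.2027, 0.0913]
tool_rot: [-2.168, 0.114, 2.167]
ft_force: [0.2, 0.2, -1.9]
grip_width: 0.0257
```

```bash
python3 g.py .5442 .2026 .0900 174
```

```text
t 31.5333 pos [0.5442 0.2027 0.0913] F [ 0.1941  0.239  -1.9468] w 0.02572685737365688 vel 0.002662728149045471
dr [-0.0272 -0.0345  0.0053] travel [ 0.0013  0.0001 -0.0001]
```

arm_command([
  {"dr": [0, 0, 0], "travel": [0.0005, 0, 0], "hand": 1},
  {"dr": [0, 0, 0], "travel": [0.001, 0, 0], "hand": 1},
  {"dr": [0, 0, 0], "travel": [0.001, 0, 0], "hand": 1},
])

```text
time: 31.78
tool_pos: [0.5441, 0.2027, 0.0901]
tool_rot: [-2.168, 0.114, 2.167]
ft_force: [0.3, 0.3, -1.2]
grip_width: 0.0263
```

arm_command([
  {"dr": [0, 0, 0], "travel": [0.0005, 0, 0], "hand": 1},
  {"dr": [0, 0, 0], "travel": [0.0007, 0, 0], "hand": 1},
  {"dr": [0, 0, 0], "travel": [0.0007, 0, 0], "hand": 1},
])

```text
time: 32.03
tool_pos: [0.5442, 0.2027, 0.0898]
tool_rot: [-2.168, 0.114, 2.167]
ft_force: [-1.2, -0.6, -0.6]
grip_width: 0.0263
```

arm_command([
  {"dr": [0, 0, 0], "travel": [0, 0, 0], "hand": 0.5},
  {"dr": [0, 0, 0], "travel": [0, 0, 0], "hand": 0.2},
  {"dr": [0, 0, 0], "travel": [0, 0, 0], "hand": 0.2},
  {"dr": [0, 0, 0], "travel": [0, 0, 0], "hand": 0.2},
  {"dr": [0, 0, 0], "travel": [0, 0, 0], "hand": 0.2},
])

```text
time: 32.45
tool_pos: [0.5443, 0.2027, 0.0896]
tool_rot: [-2.168, 0.114, 2.166]
ft_force: [-0.5, 0.0, 0.8]
grip_width: 0.0517
```

arm_command([
  {"dr": [0, 0, 0], "travel": [0, 0, 0], "hand": 0.2},
  {"dr": [0, 0, 0], "travel": [0, 0, 0], "hand": 0.2},
  {"dr": [0, 0, 0], "travel": [0, 0, 0], "hand": 0.2},
])

```text
time: 32.7
tool_pos: [0.5442, 0.2027, 0.0895]
tool_rot: [-2.168, 0.114, 2.167]
ft_force: [0.3, -0.5, 0.2]
grip_width: 0.0672
```

```bash
python3 - <<'E'
from station import bot
import cv2
from h import *
cv2.imwrite("pics/side8.png",bot.snapshot("side")[:,:,::-1])
crop("pics/side8.png","pics/s8a.png",270,150,430,280,5)
E
```

```text
(no output)
```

View pics/s8a.png

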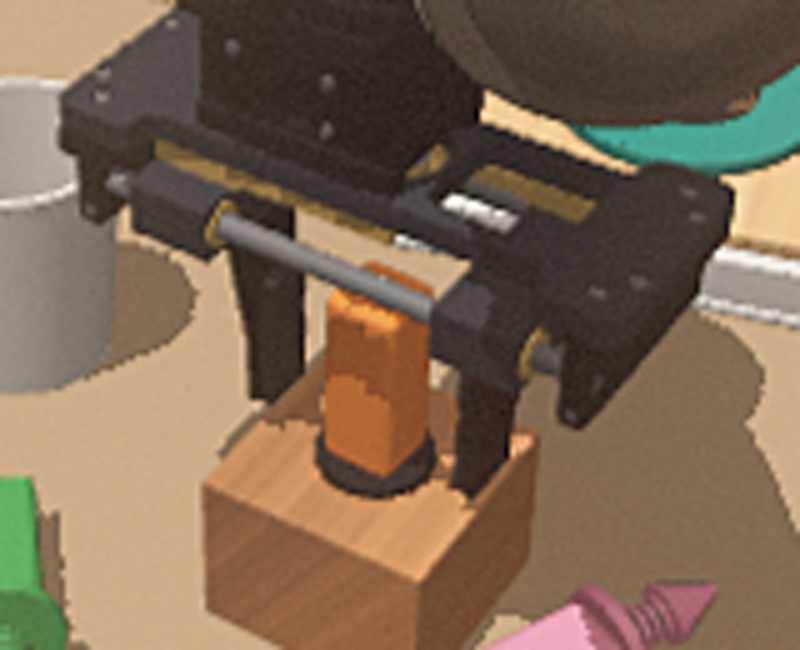

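Tool seated with its collar on the block, fingers clear. Retreat straight up.

arm_command([
  {"dr": [0, 0, 0], "travel": [-0.01, 0, 0], "hand": 0.2},
  {"dr": [0, 0, 0], "travel": [-0.03, 0, 0], "hand": 0.2},
  {"dr": [0, 0, 0], "travel": [-0.06, 0, 0], "hand": 0.2},
  {"dr": [0, 0, 0], "travel": [-0.09, 0, 0], "hand": 0.2},
  {"dr": [0, 0, 0], "travel": [-0.12, 0, 0], "hand": 0.2},
])

```text
time: 33.17
tool_pos: [0.544, 0.2025, 0.2116]
tool_rot: [-2.168, 0.114, 2.167]
ft_force: [0.9, 0.8, 0.3]
grip_width: 0.07
```

arm_command([
  {"dr": [0, 0, 0], "travel": [0, 0.035, 0], "hand": 0.2},
  {"dr": [0, 0, 0], "travel": [0, 0.07, 0], "hand": 0.2},
  {"dr": [0, 0, 0], "travel": [0, 0.105, 0], "hand": 0.2},
  {"dr": [0, 0, 0], "travel": [0, 0.14, 0], "hand": 0.2},
  {"dr": [0, 0, 0], "travel": [0, 0.175, 0], "hand": 0.2},
])

```text
time: 33.58
tool_pos: [0.5253, 0.0273, 0.2106]
tool_rot: [-2.17, 0.113, 2.166]
ft_force: [0.7, -0.8, -0.1]
grip_width: 0.0697
```

arm_command([
  {"dr": [0, 0, 0], "travel": [0, 0.035, 0], "hand": 0.2},
  {"dr": [0, 0, 0], "travel": [0, 0.07, 0], "hand": 0.2},
  {"dr": [0, 0, 0], "travel": [0, 0.09, 0], "hand": 0.2},
  {"dr": [0, 0, 0], "travel": [0, 0.09, 0], "hand": 0.2},
  {"dr": [0, 0, 0], "travel": [0, 0.09, 0], "hand": 0.2},
])

```text
time: 34.0
tool_pos: [0.5162, -0.0617, 0.2103]
tool_rot: [-2.168, 0.116, 2.164]
ft_force: [0.5, 1.6, -0.3]
grip_width: 0.0698
```

```bash
python3 - <<'E'
from station import bot
import cv2
from h import *
for n in("side","top"): cv2.imwrite(f"pics/{n}9.png",bot.snapshot(n)[:,:,::-1])
crop("pics/side9.png","pics/s9a.png",270,150,430,280,5)
crop("pics/top9.png","pics/t9a.png",215,200,345,320,5)
E
```

```text
(no output)
```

View pics/s9a.png

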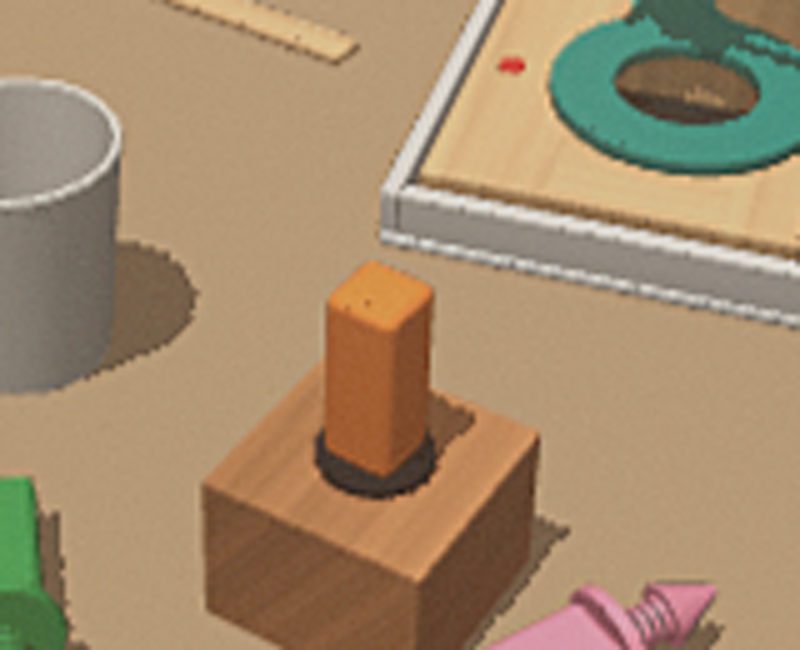

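View pics/t9a.png

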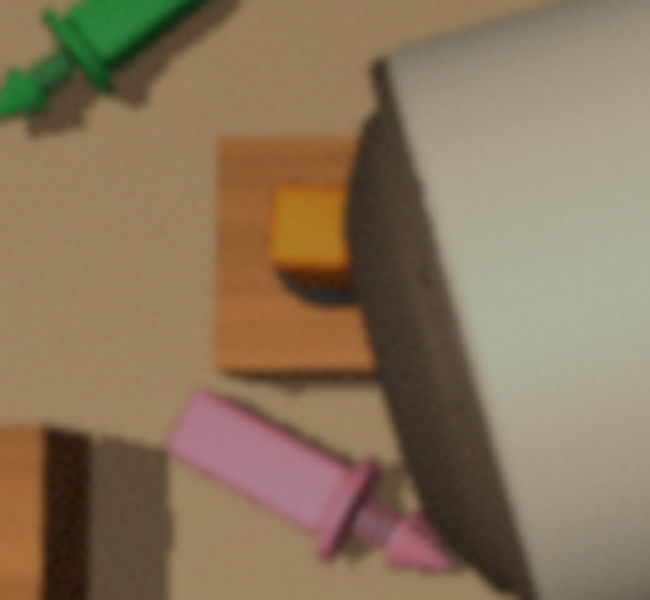

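View pics/top9.png

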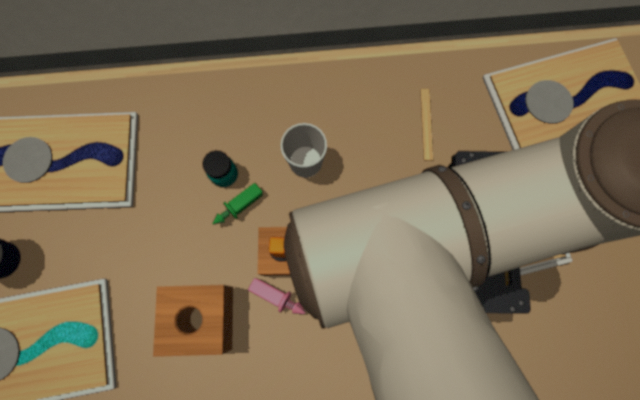

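arm_command([
  {"dr": [0, 0, 0], "travel": [0, 0, 0], "hand": 0.2},
  {"dr": [0, 0, 0], "travel": [0, 0, 0], "hand": 0.2},
  {"dr": [0, 0, 0], "travel": [0, 0, 0], "hand": 0.2},
])

```text
time: 34.35
tool_pos: [0.5164, -0.0599, 0.2095]
tool_rot: [-2.169, 0.113, 2.168]
ft_force: [0.3, 0.2, -0.0]
grip_width: 0.0699
```

```bash
python3 -c "
from station import bot
print(bot.sign_off())"
```

```text
the job is handed in; nothing more can be done
None
```

I took the orange tool from the small stand, ran the blade once counter-clockwise round the hole, put the tool back in the stand, let go and handed the job in at about 34 s. No verdict was reported.

- **Finding the edge:** I felt the edge on four sides. The hole's real centre came out about 4.5 mm to -x and 1 mm or less along y from the marked-out point, in the board's frame.
- **The circle:** The blade went from the red mark all the way round and about 3° past it, with its tip about 10 mm below the ring's top. The force readings at the end of each 12° step put the contact at roughly 2–5 N.
- **Force readings:** Noise was about ±0.5 N. One reading of 0.3 N during the first press at the mark disagreed with its neighbours (about 2.5 N), so I took it as noise and pressed slightly deeper before starting. The lowest contact was about 1.8–2 N, one-eighth to a quarter round, and the highest about 5.3 N near one-eighth.
- **Last checks:**
  - **Tool:** it stands upright with its collar on the block, at the same pixels as at the start.
  - **Cup, jar and stick:** all look unmoved.
  - **Gripper:** it is clear of everything.
- **Look-alikes:** The green and pink tools, standing at the start, were seen lying on the table once the orange tool had been carried to the ring. I did not feel or see any contact with them.

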